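# Move the charged battery pack from its charger into the pet scale's console

### The arm

A 6-joint arm with a two-finger parallel gripper is mounted at the origin on the work surface. World frame = base frame: x ahead of the robot, y to its left, z up, the work surface at z = 0. Lengths are in m, angles in rad, forces in N, time in s.
With the tool pointing down it reaches from about 0.375 to 0.9 m from the base axis. Payload 3.1 kg.
Tool frame: the origin (TCP) lies at the centre of the arm's flange, where the gripper is bolted on; the fingertips stand 173 mm ahead of it and the grasp point (between the pads) lies 155 mm ahead of it (tip_extent is the distance from the TCP to the fingertips, in m); z points along the fingers, y is the direction in which the jaws open and shut (so a half turn about z gives the same grasp; the last joint's range is limited). The gripper opens to 85 mm and grips with 20 to 120 N. Pads are 22 mm wide; open, the fingers measure 114 mm over their backs; the gripper's body (76 mm by 85 mm) begins 54 mm behind the grasp point. The pads swing forward as they close: fully open they stand 13 mm farther back than shut.
Start: joints at [0.972, 0.527, 1.433, -0, 1.181, -0.178], TCP at [0.255, 0.57, 0.405] pointing down, gripper open.
Joint ranges: [-3.08, 3.08], [-0.75, 2.2], [0.22, 2.44], [-1.43, 4.57], [0, 2.65], [-2.85, 2.85]. Speed limits (rad/s): [2.79, 2.79, 3.14, 3.14, 3.14, 3.14].

### API

Orientations are given as a unit quaternion [x, y, z, w].
In Python, from station import sense, snapshot, sign_off, tip_extent gives the robot as it stands. The module is installed in compiled form; this text tells all that it offers.
- The arm moves only by the tool servo_tool, never from a script. Its argument "rows" is a list of rows, each a list of 3 entries, a list of its own where there are three numbers: the shift along the tool's x, y, z in mm, then the turn about the tool's z in degrees, then the opening, from -1 (shut) to 1 (fully open), so that 0 is half open. A call has 1 to 8 rows; each row is the pose to reach, as a shift and turn from the pose measured when the call began, along the tool's axes at that moment; what a row does not reach only later rows make up. A row lasts 1/10 s, in which the tool goes at most 50 mm and 8.59 degrees, less where a joint would pass 70% of its speed; a pose out of reach is approached as far as the arm can. A call with a gripper value outside its range is refused whole. The fingers move at their own pace and stop on an object; "force" is the grip in N (left out, the last holds). Time passes only in rows, so rows that repeat a pose let the fingers close. It gives the time, the measured TCP pose, the force and the opening at its end, in the units of the state.
- sense(): the state, without advancing time (a new reading comes with each control period).
- snapshot(name): name is "scene" or "side" or "wrist"; returns a dict with "image" (480x640x3 uint8, blue, green, red), "z_map" (480x640 float32, m along the optical axis (not along the pixel's ray), 0 where there is no reading), "vertical_fov" (degrees; the focal length in pixels is half the picture's height over the tangent of half this angle, whatever the lens; pixels are square), "cx", "cy" (the principal point, pixels), "k1" (the pictures are not rectified: a ray, as slopes to the right and down, at radius r is drawn at 1 + k1 r^2 times it, then the intrinsics apply), "cam_to_world" (4x4, takes a point from camera to world coordinates). Camera axes: x right, y down, z forward; pixel columns grow to the right and rows downward; lengths in m; the calibration is good to about 2 mm. A picture is of the moment at which its call begins.
- sign_off(): hands the job in, once; it reports no verdict.
The state is a dict: "t": time; "q": joint angles; "qd": joint speeds; "tau": joint torques, N m; "tcp_pos": TCP position; "tool_rot": TCP orientation; "force": force on the tool from outside, world axes, zero at the start; "ft_torque": the same for the moment, N m; "finger_gap": opening from 0.0 (shut) to 1.0 (fully open).
Only numpy, scipy, OpenCV 4.12 (cv2) and the standard library are available. Lean on these libraries where they do the work, as an engineer would, in place of code of your own. Each camera call takes 0.05 s, during which the arm holds its last target. There are 200 camera calls.

### The job

The battery pack for the pet scale is charged: press the tab of the charger's catch so that the pack pops loose, draw the pack out of the charger's rails, and slide it into the rails of the scale's console until it is fully home and the catch clicks up behind it, then let go. How deep the console's stop sits is not known, so feel for it, pushing gently, and leave the other things on the counter where they are.

Things in the scene. Friction and masses are not known exactly. Their poses are not given: they have to be found in the camera images.
- pack_grip (a point): Grip point of the battery pack: on its upright axis, 40 mm above its underside, on the flat sides of its block. Pinch the block across its 30 mm width (y); at this height the tops of the dock rails lie 27 mm below the point. x runs along the dovetail, z is up.
- pack: The black battery pack, 0.25 to 0.36 kg: a block 44 mm long (x), 30 mm wide (y), on a dovetail foot 60 mm long, 44 mm wide at the bottom and 9 mm high; 62 mm high over all. Origin: middle of its underside. Both ends are alike, either may go first. It starts in the charger, latched.
- charger: White charger, fixed: a dock towards the robot and a plain housing 110 mm wide, 62 mm high behind it (from x = 53 mm). Origin on the counter below charger_bed. The pack starts home here, centre at x = -1.5 mm, held by the catch against a sprung ejector. Pulled back along -x to about x = -65 mm it is clear of rails and flares and can be lifted.
- charger_bed (a point): Point on the bed of the charger's dock, 24 mm above the counter; the pack's underside slides on the bed. x is the way in (the mouth faces -x), z up. Two grey dovetail rails beside the bed run from x = -22 to +40 mm, 13 mm high, 66 mm over their outer faces, with flared ends from x = -33 mm.
- charger_tab (a point): Middle of the top of the ribbed press tab (26 x 24 mm) of the charger's catch, 69 mm in front of charger_bed, 21 mm above the counter. A sprung tongue: pressed straight down 5 mm or more (end of travel 6.5 mm; under 2 N) it frees the pack, which the ejector pushes about 12 mm out to the mouth, where it stays when the tab is let go.
- charger_catch (a joint): travel of the charger's catch, m: 0 up, 0.0065 pressed down
- charger_ejector (a joint): travel of the charger's sprung ejector, m: 0 fully out, about 0.0105 with the pack home
- console: White console of the pet scale, fixed: a dock like the charger's towards the robot and a housing 170 mm wide, 65 mm high with a dark display behind it (from x = 53 mm). Origin on the counter below console_bed. More than 24 N of the pack on the console (50 N on the charger), or 35 N of the robot itself on either, counts as damage.
- console_bed (a point): Point on the bed of the console's dock, 24 mm above the counter; rails, axes and sizes as at charger_bed. The pack has 1.8 mm of play each way in the rails; beyond that the flared mouth guides it, with friction. Stop, catch and ejector sit on a carriage set 0 to 18 mm deeper, anew each time and not told: the pack meets the solid stop with its centre between x = 0 and +18 mm.
- console_catch (a joint): travel of the console's catch, m: 0 up; about 0.004 while the pack rides over it; back at 0 at the click, which comes just before the stop. Let go, the pack is pushed back 1.5 mm against the catch and stays.
- console_ejector (a joint): travel of the console's sprung ejector, m: 0 out; 0.012 with the pack at the stop; about 0.0105 with the pack home and latched. It yields over the last 12 mm (3 to 6 N). Catch, ejector and friction together resist with less than 15 N; the force rises steeply only at the stop.
- pill_jar: bystander: amber pill jar, 42 mm wide, 75 mm high, between the two docks; origin at the middle of its underside
- mouse: bystander: grey computer mouse, 100 x 58 x 35 mm; origin at the middle of its underside
- tape_roll: bystander: roll of tape lying flat, 84 mm across, 25 mm high; origin at the middle of its underside
- ear_cleaner: bystander: white bottle, 52 mm wide, 130 mm high; origin at the middle of its underside
- otoscope: bystander: otoscope (dark metal handle with a black head), lying, 150 mm long, 32 mm high; origin at the middle of its underside
- depressor_cup: bystander: white ceramic cup, 72 mm wide, 90 mm high; origin at the middle of its underside
- stapler: bystander: black stapler, 130 x 34 x 44 mm; origin at the middle of its underside
There are look-alikes about, which are no part of the job. Leave any blue look-alike of the pack alone.

How it is judged:
On the way, in this order (a step that is already met when the one before it is completed fails the run):
1. the charger's catch is pressed and the pack has popped loose (value of joint charger_ejector below 0.003 m and distance between pack_grip and charger_bed below 0.09 m), for 0.1 s.
2. the pack is out of the charger's rails (horizontal distance between pack_grip and charger_bed above 0.06 m), for 0.1 s.
At the end, for the whole second after the job is handed in: The pack stands upright in the console's rails (within 4 mm sideways, 0.1 rad), latched: the console's catch is up (within 1.5 mm) and its ejector is pushed in 9 to 12.5 mm; the pack is at rest and released, the charger's catch is up again, the bystanders are within 30 mm of where they were (value of joint console_ejector between 0.009 and 0.0125 m and value of joint each of console_catch, charger_catch below 0.0015 m and x of pack_grip in the frame of console_bed between -0.006 and 0.022 m and y of pack_grip in the frame of console_bed between -0.004 and 0.004 m and z of pack_grip in the frame of console_bed below 0.045 m and angle between pack_grip's own z axis and vertical below 0.1 rad and angle between the x axis of pack_grip and the x axis of console_bed, either way round below 0.1 rad and linear speed of pack below 0.02 m/s); the robot touches nothing.
It fails at once if a bystander is moved more than 30 mm (distance of any of pill_jar, mouse, tape_roll, ear_cleaner, otoscope, depressor_cup, stapler from where it was at the start of the episode above 0.03 m).
It fails at once if the pack is pushed against the console with more than 24 N (contact force between pack and console above 24 N).
It fails at once if the pack is forced in the charger with more than 50 N (contact force between pack and charger above 50 N).
It fails at once if the robot presses on the charger, its catch or the console with more than 35 N (contact force between any of the fingers, the arm and charger above 35 N or contact force between any of the fingers, the arm and console above 35 N).
It also fails if it takes over 64 s, if anything falls off the work surface, if the arm or the gripper's body presses on something with over 40 N, if the wrist force passes 120 N, or if a joint passes its speed limit or range.

## Working session

There is one attempt and no reset: what is moved stays moved. The work goes in short steps, Python scripts to look and compute and a tool call to move; the robot and the scene stay as the last step left them, time stands still between calls to the robot, and variables do not carry over. Pictures are saved under pics/ and viewed, about 8 in all and at most 12, crops included, and the job is handed in when it is done.

Besides the shell and the picture viewer there is one more tool, called after "Request:" as name([rows], argument=value, ...), one row to a line, values as JSON. servo_tool: Moves the arm, as the interface text tells. Its arguments: {"type":"object","properties":{"rows":{"type":"array"},"force":{"type":"number"}},"required":["rows"]}

```bash
mkdir -p pics
cat > h.py <<'E'
import numpy as np, cv2
from station import sense, snapshot, sign_off, tip_extent
def cloud(s):
    h,w=s["z_map"].shape; f=h/2/np.tan(np.radians(s["vertical_fov"])/2)
    K=np.array([[f,0,s["cx"]],[0,f,s["cy"]],[0,0,1.]])
    u,v=np.meshgrid(np.arange(w),np.arange(h))
    p=np.stack([u,v],-1).reshape(-1,1,2).astype(np.float64)
    r=cv2.undistortPoints(p,K,np.array([s["k1"],0,0,0.])).reshape(h,w,2)
    z=s["z_map"][...,None]
    c=np.concatenate([r*z,z],-1)
    T=np.array(s["cam_to_world"]); P=c@T[:3,:3].T+T[:3,3]
    P[s["z_map"]==0]=np.nan
    return P
def grab(name,tag):
    s=snapshot(name); cv2.imwrite(f"pics/{tag}.png",s["image"]); P=cloud(s); np.savez(f"{tag}.npz",P=P,im=s["image"],T=s["cam_to_world"])
    return s,P
E
python3 - <<'E'
from h import *
for n in("scene","side"):
    s,P=grab(n,n+"0"); print(n,s["vertical_fov"],s["k1"],np.round(s["cam_to_world"],3).tolist())
print(sense(),tip_extent if not callable(tip_extent) else tip_extent())
E
```

```text
scene 43.03153354457564 -0.0948579983513051 [[-0.606, 0.491, -0.626, 1.393], [0.795, 0.376, -0.476, 0.623], [0.002, -0.786, -0.618, 0.908], [0.0, 0.0, 0.0, 1.0]]
side 49.25029356578252 -0.1115121924947028 [[0.793, -0.36, 0.492, -0.044], [-0.609, -0.487, 0.626, -0.773], [0.015, -0.796, -0.606, 0.816], [0.0, 0.0, 0.0, 1.0]]
{'t': 0.1, 'q': array([ 9.71476897e-01,  5.28391161e-01,  1.43379987e+00, -4.04071896e-06,
        1.18142013e+00, -1.78505570e-01]), 'qd': array([ 0.00146919, -0.00089331, -0.00301825,  0.00033288, -0.00117674,
       -0.00011773]), 'tau': array([-1.65438169e-04, -4.43305743e+01, -1.78585392e+01, -2.55479508e-04,
        3.88422588e-03, -9.09588671e-07]), 'tcp_pos': array([0.2551086 , 0.57021588, 0.40381193]), 'tool_rot': array([ 2.08857014e-01,  9.77945668e-01, -9.34588999e-04, -3.80960697e-04]), 'force': array([ 1.31888807, -0.01055492,  0.67138804]), 'ft_torque': array([-0.01419716,  0.01439847, -0.032376  ]), 'finger_gap': 0.9977518444100965} 0.1734
```

View pics/scene0.png

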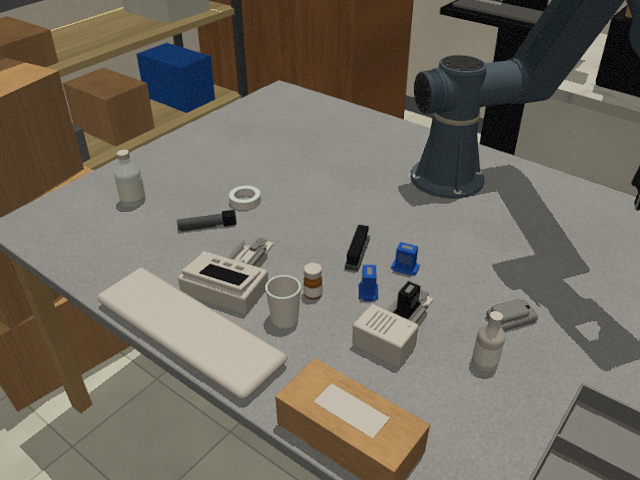

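View pics/side0.png

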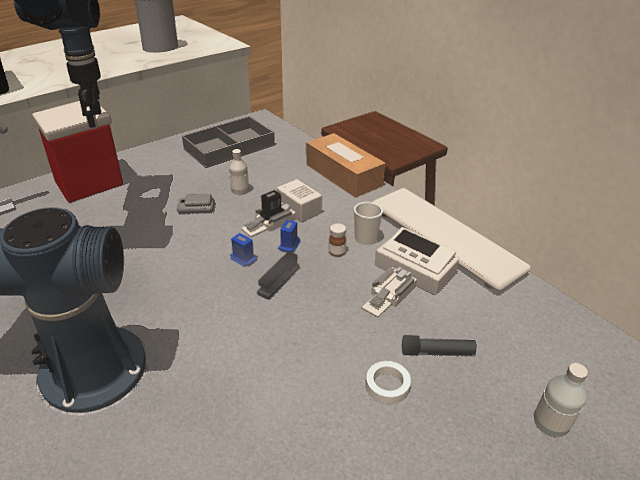

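The scene picture shows the charger at about (385,330) with the black pack at (408,297) and the console at (225,280) with its dock at (255,250). Blue look-alikes stand at (370,282) and (405,258). The side view agrees.

Run:
```python
from h import *
A=np.load("scene0.npz");B=np.load("side0.npz")
for n,px in dict(A_pack=(408,290),A_chg=(388,325),A_con=(225,272),A_dock=(258,247)).items():
    print(n,np.round(A["P"][px[1],px[0]],3))
P=np.concatenate([A["P"].reshape(-1,3),B["P"].reshape(-1,3)]);C=np.concatenate([A["im"].reshape(-1,3),B["im"].reshape(-1,3)]).astype(int)
ok=np.isfinite(P).all(1);P=P[ok];C=C[ok]
cc=A["P"][325,388];kc=A["P"][272,225]
for nm,c,r,z0,z1 in(("chg",cc,.09,.055,.07),("con",kc,.14,.058,.075)):
    m=(np.hypot(*(P[:,:2]-c[:2]).T)<r)&(P[:,2]>z0)&(P[:,2]<z1)&(C.sum(1)>150 if nm=="chg" else C.sum(1)>-1)
    Q=P[m]; print(nm,m.sum(),cv2.minAreaRect(Q[:,:2].astype(np.float32)),np.median(Q[:,2]))
m=(np.hypot(*(P[:,:2]-A["P"][290,408][:2]).T)<.05)&(P[:,2]>.04)&(P[:,2]<.1)&(C.sum(1)<150)
print("pack",cv2.minAreaRect(P[m][:,:2].astype(np.float32)),m.sum(),P[m].max(0))
# top-down height/colour ortho map
ox,oy,res=.35,-.35,.001
W=np.zeros((800,600,3),np.uint8)
o=np.argsort(P[:,2]);Q=P[o];K=C[o];ix=((Q[:,0]-ox)/res).astype(int);iy=((Q[:,1]-oy)/res).astype(int)
g=(ix>=0)&(ix<600)&(iy>=0)&(iy<800);W[iy[g],ix[g]]=K[g]
W=cv2.medianBlur(cv2.dilate(W,np.ones((2,2))),3)
cv2.imwrite("pics/top.png",cv2.rotate(W,cv2.ROTATE_90_CLOCKWISE))
```

```text
A_pack [0.567 0.203 0.088]
A_chg [0.653 0.213 0.063]
A_con [ 0.733 -0.15   0.065]
A_dock [ 0.589 -0.19   0.024]
chg 2297 ((0.6313236951828003, 0.2059018909931183), (0.12289362400770187, 0.11353661119937897), 2.7749481201171875) 0.0621522049605987
con 2925 ((0.7226471304893494, -0.12791243195533752), (0.09482886642217636, 0.22851452231407166), 12.187016487121582) 0.06457920736056422
pack ((0.560504138469696, 0.20093593001365662), (0.033743131905794144, 0.05114512890577316), 89.1522445678711) 756 [0.58618108 0.21811764 0.0911951 ]
```

View pics/top.png

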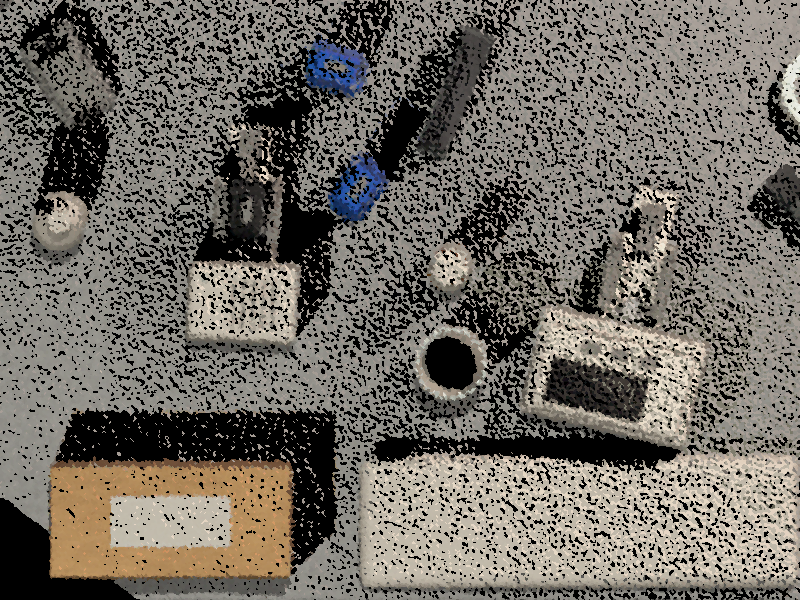

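Request:
servo_tool([
  [[-38,-34,0],-4,1],
  [[-76,-68,0],-8,1],
  [[-114,-101,0],-12,1],
  [[-152,-135,0],-16,1],
  [[-190,-169,0],-20,1],
  [[-228,-202,0],-24,1],
  [[-265,-236,0],-26,1],
  [[-302,-270,0],-26,1],
])

```text
t: 0.9
tcp_pos: [0.4187, 0.2034, 0.4041]
tool_rot: [-0.017, 1.0, -0.001, -0.001]
force: [1.1, 1.2, -0.5]
finger_gap: 1.002
```

Run:
```python
from h import *
s,P=grab("wrist","w0");st=sense();print(st["t"],st["tcp_pos"],st["tool_rot"],s["vertical_fov"],np.round(s["cam_to_world"],3).tolist())
```

```text
0.95 [0.42212656 0.19789434 0.40419344] [-1.40336686e-02  9.99895503e-01 -3.37520972e-03  8.05015356e-04] 61.27471589099607 [[-0.034, 0.952, 0.304, 0.342], [0.999, 0.033, 0.01, 0.201], [-0.0, 0.304, -0.953, 0.373], [0.0, 0.0, 0.0, 1.0]]
```

View pics/w0.png

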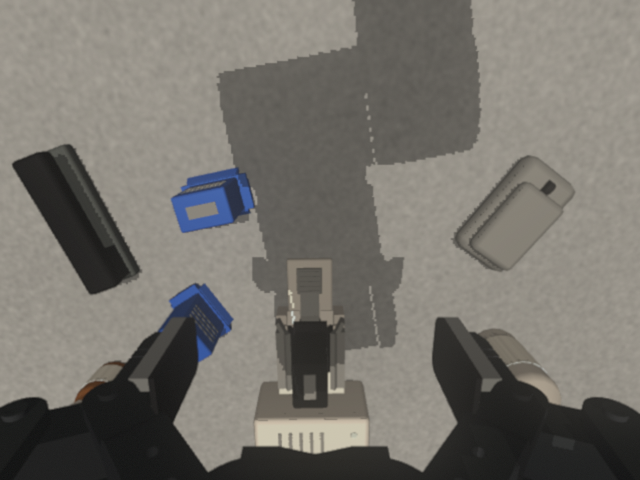

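The wrist view shows the charger's tab at (309,278), the rails at (280,350) and (338,350), and the pack top at (309,360). The blue look-alikes lie to the left.

```bash
cat >> h.py <<'E'
def edgefit(P,c,yaw,z0,z1,lo,hi):
    """centre y per x-slice of points in band; returns local coords"""
    R=np.array([[np.cos(yaw),np.sin(yaw)],[-np.sin(yaw),np.cos(yaw)]])
    Q=P.reshape(-1,3);L=np.c_[(Q[:,:2]-c)@R.T,Q[:,2]]
    m=(L[:,2]>z0)&(L[:,2]<z1)&(L[:,0]>lo[0])&(L[:,0]<hi[0])&(L[:,1]>lo[1])&(L[:,1]<hi[1])
    return L[m],m
E
python3 - <<'E'
from h import *
d=np.load("w0.npz");P=d["P"]
print("tab",P[278,309],"packtop",P[345,309],"railL",P[350,282],"railR",P[350,338],"housing",P[410,300])
c=np.array([.562,.2]);
for nm,z0,z1,lo,hi in(("packtop",.08,.095,(-.04,-.03),(.03,.03)),("rails",.032,.042,(-.05,-.045),(.045,.045)),("tab/bed",.015,.030,(-.11,-.04),(-.035,.04))):
    L,_=edgefit(P,c,0,z0,z1,lo,hi)
    print(nm,len(L),cv2.minAreaRect(L[:,:2].astype(np.float32)),np.median(L[:,2]),L.min(0),L.max(0))
    for x in np.arange(lo[0],hi[0],.006):
        q=L[(L[:,0]>=x)&(L[:,0]<x+.006)]
        if len(q)>5: print("  %.3f ymin %.4f ymax %.4f mid %.4f n%d z %.4f"%(x+.003,*np.percentile(q[:,1],[1,99]),np.percentile(q[:,1],[1,99]).mean(),len(q),np.median(q[:,2])))
cv2.imwrite("pics/c1.png",cv2.resize(d["im"][240:460,230:390],None,fx=3.5,fy=3.5,interpolation=cv2.INTER_CUBIC)[:600])
E
```

```text
tab [0.489011   0.20040478 0.02169721] packtop [0.53863763 0.20237042 0.0566496 ] railL [0.5594791  0.17678086 0.03330429] railR [0.55747994 0.23041986 0.03357671] housing [0.6154858  0.19588749 0.04798772]
packtop 1692 ((-0.0027365516871213913, 0.0034690052270889282), (0.04503592103719711, 0.029920188710093498), 2.877984046936035) 0.0856560032945847 [-0.02557883 -0.01229764  0.08010422] [0.02046854 0.01937895 0.08792201]
  -0.025 ymin -0.0114 ymax 0.0168 mid 0.0027 n215 z 0.0840
  -0.019 ymin -0.0121 ymax 0.0169 mid 0.0024 n230 z 0.0855
  -0.013 ymin -0.0117 ymax 0.0172 mid 0.0028 n227 z 0.0857
  -0.007 ymin -0.0109 ymax 0.0175 mid 0.0033 n216 z 0.0859
  -0.001 ymin -0.0109 ymax 0.0178 mid 0.0035 n216 z 0.0859
  0.005 ymin -0.0107 ymax 0.0189 mid 0.0041 n211 z 0.0859
  0.011 ymin -0.0106 ymax 0.0191 mid 0.0042 n208 z 0.0858
  0.017 ymin -0.0097 ymax 0.0193 mid 0.0048 n168 z 0.0857
rails 2107 ((0.0034696683287620544, 0.0038719549775123596), (0.07488026469945908, 0.0657050758600235), 2.8621461391448975) 0.03349558987177431 [-0.03524818 -0.03012287  0.03200038] [0.0418885  0.03761196 0
[... 883 characters left out ...]
172), (0.04758947342634201, 0.054451849311590195), 0.004163846839219332) 0.02136132536139035 [-0.0826274  -0.01982705  0.0152277 ] [-0.03503595  0.03462482  0.02902415]
  -0.083 ymin -0.0113 ymax 0.0113 mid 0.0000 n74 z 0.0201
  -0.077 ymin -0.0120 ymax 0.0115 mid -0.0002 n166 z 0.0209
  -0.071 ymin -0.0118 ymax 0.0118 mid -0.0000 n146 z 0.0209
  -0.065 ymin -0.0107 ymax 0.0121 mid 0.0007 n141 z 0.0209
  -0.059 ymin -0.0106 ymax 0.0122 mid 0.0008 n155 z 0.0211
  -0.053 ymin -0.0076 ymax 0.0096 mid 0.0010 n125 z 0.0230
  -0.047 ymin -0.0074 ymax 0.0098 mid 0.0012 n123 z 0.0248
  -0.041 ymin -0.0071 ymax 0.0232 mid 0.0080 n146 z 0.0264
  -0.035 ymin -0.0198 ymax 0.0336 mid 0.0069 n153 z 0.0203
```

View pics/c1.png

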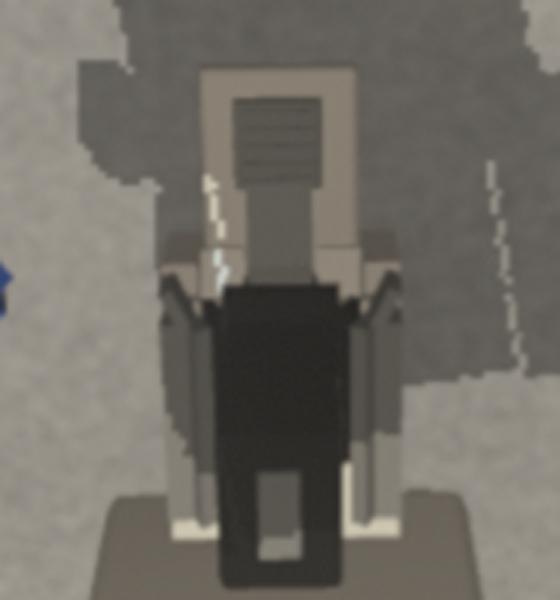

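```bash
cat >> h.py <<'E'
from scipy.spatial.transform import Rotation as Ro
def go(x,y,z,jaw):
    """print tool-frame shift(mm)/turn(deg) to TCP x,y,z with jaw dir angle (deg, world)"""
    s=sense();R=Ro.from_quat(s["tool_rot"]).as_matrix()
    d=R.T@(np.array([x,y,z])-s["tcp_pos"])*1000
    j=np.degrees(np.arctan2(R[1,1],R[0,1]));t=-((jaw-j+90)%180-90)
    print("t",s["t"],"tcp",np.round(s["tcp_pos"],4),"jaw",round(j,2),"shift",np.round(d,1),"turn",round(t,2),"F",np.round(s["force"],1),"gap",round(s["finger_gap"],3),"tilt",np.round(R[:2,2],4))
E
python3 -c "
from h import *
go(.488,.1999,.205,92.87)"
```

```text
t 0.95 tcp [0.4221 0.1979 0.4042] jaw 91.61 shift [-65.6   1.5 199.3] turn -1.26 F [ 0.5 -2.6 -0. ] gap 1.004 tilt [ 0.0017 -0.0067]
```

Request:
servo_tool([
  [[-20,1,30],-1.3,-1],
  [[-45,1.5,70],-1.3,-1],
  [[-66,1.5,110],-1.3,-1],
  [[-66,1.5,140],-1.3,-1],
  [[-66,1.5,165],-1.3,-1],
  [[-66,1.5,175],-1.3,-1],
  [[-66,1.5,180],-1.3,-1],
  [[-66,1.5,180],-1.3,-1],
])

```text
t: 1.75
tcp_pos: [0.4884, 0.2003, 0.2244]
tool_rot: [-0.025, 1.0, -0.003, 0.001]
force: [-0.1, 1.3, -0.4]
finger_gap: -0.004
```

```bash
python3 -c "
from h import *
go(.488,.1999,.195,92.87)
from station import tip_extent;print(tip_extent)"
```

```text
t 1.75 tcp [0.4884 0.2003 0.2244] jaw 92.92 shift [ 0.4 -0.1 29.4] turn 0.05 F [-0.1  1.3 -0.4] gap -0.004 tilt [ 0.0017 -0.0067]
0.1734
```

Request:
servo_tool([
  [[0,0,12],0,-1],
  [[0,0,22],0,-1],
  [[0,0,28],0,-1],
  [[0,0,31],0,-1],
  [[0,0,33],0,-1],
  [[0,0,34.5],0,-1],
  [[0,0,35.5],0,-1],
  [[0,0,35.5],0,-1],
])

```text
t: 2.55
tcp_pos: [0.4883, 0.2, 0.1888]
tool_rot: [-0.025, 1.0, -0.003, 0.001]
force: [-0.7, -0.1, 1.2]
finger_gap: 0.0
```

```bash
python3 -c "
from h import *
go(.488,.1999,.189,92.87)
s,P=grab('wrist','w1')"
```

```text
t 2.55 tcp [0.4883 0.2    0.1888] jaw 92.91 shift [ 0.3 -0.1 -0.2] turn 0.04 F [-0.7 -0.1  1.2] gap 0.0 tilt [ 0.0012 -0.0067]
```

View pics/w1.png

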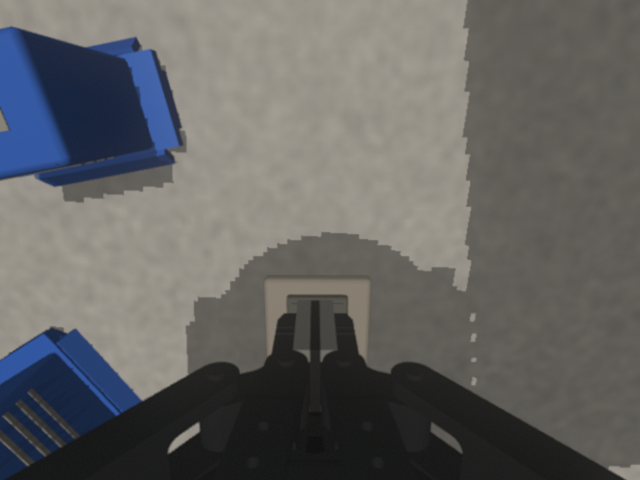

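The fingers sit on the tab at (315,315). I'll check the pack's position numerically with the scene camera.

```bash
cat >> h.py <<'E'
def packpos(tag,c,names=("scene","side"),z=(.075,.093),r=.045):
    for n in names:
        s,P=grab(n,tag+n);Q=P.reshape(-1,3);K=s["image"].reshape(-1,3).astype(int)
        m=(np.hypot(*(Q[:,:2]-c).T)<r)&(Q[:,2]>z[0])&(Q[:,2]<z[1])&(K.max(1)<70)
        if m.sum()>8: print(n,m.sum(),cv2.minAreaRect(Q[m][:,:2].astype(np.float32)))
E
python3 - <<'E'
from h import *
packpos("p1",np.array([.55,.203]))
for n in("scene0","side0"):
    d=np.load(n+".npz");Q=d["P"].reshape(-1,3);K=d["im"].reshape(-1,3).astype(int)
    m=(np.hypot(*(Q[:,:2]-[.55,.203]).T)<.045)&(Q[:,2]>.075)&(Q[:,2]<.093)&(K.max(1)<70);print("before",n,m.sum(),cv2.minAreaRect(Q[m][:,:2].astype(np.float32)))
E
```

```text
scene 268 ((0.540454089641571, 0.2007824182510376), (0.0702592134475708, 0.030554339289665222), 3.6867425441741943)
side 128 ((0.5467307567596436, 0.2007109671831131), (0.040046729147434235, 0.03225601837038994), 5.90484619140625)
before scene0 217 ((0.5633722543716431, 0.20269712805747986), (0.04574086144566536, 0.029799792915582657), 0.7093098163604736)
before side0 121 ((0.5571995377540588, 0.20321322977542877), (0.04380808025598526, 0.03286639600992203), 10.078445434570312)
```

Request:
servo_tool([
  [[0,0,-15],0,-1],
  [[0,0,-50],0,-1],
  [[0,0,-95],0,-1],
  [[15,0,-140],0,0],
  [[35,0,-160],0,1],
  [[50,0,-170],0,1],
  [[60,0,-170],0,1],
  [[60,0,-170],0,1],
])

```text
t: 3.5
tcp_pos: [0.4268, 0.198, 0.3587]
tool_rot: [-0.026, 1.0, -0.003, 0.0]
force: [0.8, -0.1, 0.8]
finger_gap: 0.846
```

Run:
```python
from h import *
s,P=grab("wrist","w2")
Q=P.reshape(-1,3);K=s["image"].reshape(-1,3).astype(int)
m=(np.hypot(*(Q[:,:2]-[.548,.203]).T)<.05)&(Q[:,2]>.08)&(Q[:,2]<.093)&(K.max(1)<80)
r=cv2.minAreaRect(Q[m][:,:2].astype(np.float32));print(m.sum(),r)
m=(abs(Q[:,0]-.492)<.008)&(abs(Q[:,1]-.200)<.006);print("tab z",np.median(Q[m][:,2]))
go(r[0][0],r[0][1],.219,92.87)
```

```text
1887 ((0.5487044453620911, 0.20297500491142273), (0.044512733817100525, 0.029869331046938896), 2.9223978519439697)
tab z 0.016820969529088126
t 3.55 tcp [0.4279 0.1981 0.3584] jaw 92.93 shift [-120.8   -0.3  139.6] turn 0.06 F [-0.5  0.5 -0.1] gap 0.922 tilt [ 0.0012 -0.0068]
```

Request:
servo_tool([
  [[-40,0.5,0],0,0.6],
  [[-80,0.7,20],0,0.5],
  [[-121,0.7,50],0,0.4],
  [[-121,0.7,95],0,0.3],
  [[-121,0.7,125],0,0.3],
  [[-121,0.7,136],0,0.3],
  [[-121,0.7,139.5],0,0.3],
  [[-121,0.7,139.5],0,0.3],
])

```text
t: 4.35
tcp_pos: [0.5493, 0.204, 0.219]
tool_rot: [-0.026, 1.0, -0.003, 0.001]
force: [-0.4, 1.1, 0.2]
finger_gap: 0.648
```

Run:
```python
from h import *
go(.5487,.2040,.219,92.87)
```

```text
t 4.35 tcp [0.5493 0.204  0.219 ] jaw 92.93 shift [ 0.6 -0.   0. ] turn 0.06 F [-0.4  1.1  0.2] gap 0.648 tilt [ 0.0018 -0.0068]
```

Request:
servo_tool([
  [[0,0,0],0,-0.1],
  [[0,0,0],0,-0.4],
  [[0,0,0],0,-1],
  [[0,0,0],0,-1],
  [[0,0,0],0,-1],
  [[0,0,0],0,-1],
], force=45)

```text
t: 4.95
tcp_pos: [0.55, 0.2042, 0.2208]
tool_rot: [-0.026, 1.0, -0.003, 0.003]
force: [-0.2, 0.1, 7.0]
finger_gap: 0.35
```

Run:
```python
from h import *
go(.5487,.2040,.219,92.87)
```

```text
t 4.95 tcp [0.55   0.2042 0.2208] jaw 92.93 shift [ 1.4 -0.2  1.8] turn 0.06 F [-0.2  0.1  7. ] gap 0.35 tilt [ 0.0054 -0.006 ]
```

Request:
servo_tool([
  [[4,0,0],0,-1],
  [[10,0,0],0,-1],
  [[18,0,0],0,-1],
  [[27,0,0],0,-1],
  [[36,0,0],0,-1],
  [[45,0,0],0,-1],
  [[54,0,0],0,-1],
  [[60,0,0],0,-1],
])

```text
t: 5.75
tcp_pos: [0.4883, 0.2011, 0.2201]
tool_rot: [-0.026, 1.0, -0.003, 0.001]
force: [-1.1, -0.7, -2.5]
finger_gap: 0.342
```

Run:
```python
from h import *
go(.4887,.2,.219,92.87)
```

```text
t 5.75 tcp [0.4883 0.2011 0.2201] jaw 92.95 shift [-0.3 -1.1  1.1] turn 0.08 F [-1.1 -0.7 -2.5] gap 0.342 tilt [ 0.0023 -0.0066]
```

Request:
servo_tool([
  [[0,0,-20],0,-1],
  [[0,0,-50],0,-1],
  [[0,0,-90],0,-1],
  [[0,0,-130],0,-1],
  [[0,0,-165],0,-1],
  [[0,0,-180],0,-1],
])

```text
t: 6.35
tcp_pos: [0.4877, 0.2024, 0.4031]
tool_rot: [-0.026, 1.0, -0.003, 0.003]
force: [0.9, 1.2, -4.5]
finger_gap: 0.346
```

Run:
```python
from h import *
go(.43,-.235,.400,103)
```

```text
t 6.35 tcp [0.4877 0.2024 0.4031] jaw 92.96 shift [  80.2 -433.8    5.3] turn -10.04 F [ 0.9  1.2 -4.5] gap 0.346 tilt [ 0.0065 -0.0058]
```

Request:
servo_tool([
  [[5,-25,0],0,-1],
  [[14,-70,0],-2,-1],
  [[22,-118,0],-3,-1],
  [[30,-166,0],-4,-1],
  [[39,-214,0],-5,-1],
  [[48,-262,0],-6,-1],
  [[57,-310,0],-8,-1],
  [[66,-358,0],-9,-1],
])

```text
t: 7.15
tcp_pos: [0.4388, -0.1598, 0.4043]
tool_rot: [-0.105, 0.995, -0.002, 0.002]
force: [1.8, -0.4, -3.4]
finger_gap: 0.349
```

Request:
servo_tool([
  [[7,-35,0],-1,-1],
  [[12,-65,0],-1,-1],
  [[14,-76,0],-1,-1],
  [[14,-76,0],-1,-1],
])

```text
t: 7.55
tcp_pos: [0.4405, -0.238, 0.4041]
tool_rot: [-0.112, 0.994, -0.002, 0.002]
force: [-0.7, -0.2, -3.3]
finger_gap: 0.342
```

Run:
```python
from h import *
go(.43,-.235,.400,103)
s,P=grab("wrist","w3")
print(np.round(s["cam_to_world"],3).tolist())
```

```text
t 7.55 tcp [ 0.4405 -0.238   0.4041] jaw 102.87 shift [9.6 5.2 4. ] turn -0.13 F [-0.7 -0.2 -3.3] gap 0.342 tilt [ 0.0039 -0.0033]
[[-0.223, 0.927, 0.302, 0.366], [0.975, 0.213, 0.066, -0.255], [-0.003, 0.309, -0.951, 0.372], [0.0, 0.0, 0.0, 1.0]]
```

View pics/w3.png

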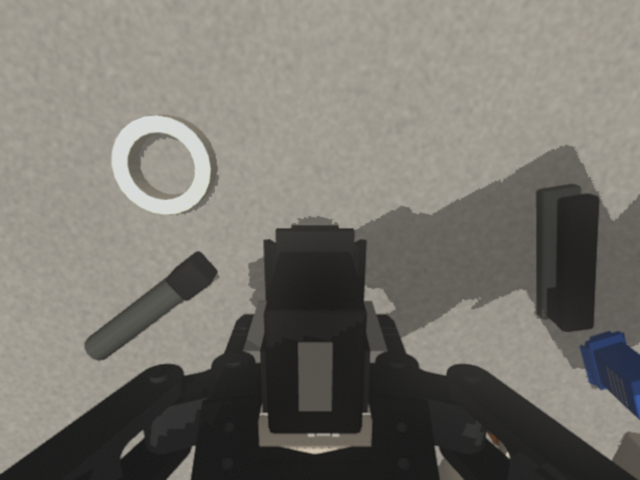

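The held pack covers the console's dock, so I'll sidestep for a clear view of it.

Request:
servo_tool([
  [[25,-25,0],0,-1],
  [[55,-55,-10],0,-1],
  [[79,-80,-20],0,-1],
  [[79,-80,-20],0,-1],
])

```text
t: 8.0
tcp_pos: [0.3804, -0.3337, 0.4251]
tool_rot: [-0.112, 0.994, -0.003, 0.002]
force: [1.3, -0.5, -3.2]
finger_gap: 0.344
```

Run:
```python
from h import *
go(.43,-.235,.400,103)
s,P=grab("wrist","w4")
```

```text
t 8.0 tcp [ 0.3804 -0.3337  0.4251] jaw 102.83 shift [-70.2  85.4  24.8] turn -0.17 F [ 1.3 -0.5 -3.2] gap 0.344 tilt [ 0.004  -0.0055]
```

View pics/w4.png

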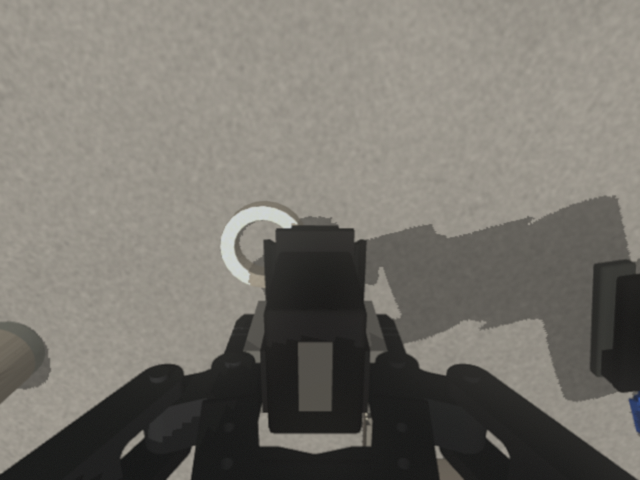

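The view is still blocked: the dock lies below the gripper, at the bottom of the image. I need to go forward instead of back.

Request:
servo_tool([
  [[-25,0,0],0,-1],
  [[-70,-3,5],0,-1],
  [[-115,-6,10],0,-1],
  [[-160,-9,15],0,-1],
  [[-200,-12,20],0,-1],
  [[-230,-12,20],0,-1],
  [[-230,-12,20],0,-1],
])

```text
t: 8.75
tcp_pos: [0.6114, -0.2877, 0.4035]
tool_rot: [-0.115, 0.993, 0.0, 0.002]
force: [-0.5, 1.0, -3.3]
finger_gap: 0.348
```

Run:
```python
from h import *
go(.6075,-.295,.405,103)
s,P=grab("wrist","w5")
```

```text
t 8.75 tcp [ 0.6114 -0.2877  0.4035] jaw 103.22 shift [ 5.4 -6.3 -1.5] turn 0.22 F [-0.5  1.  -3.3] gap 0.348 tilt [0.0041 0.001 ]
```

View pics/w5.png

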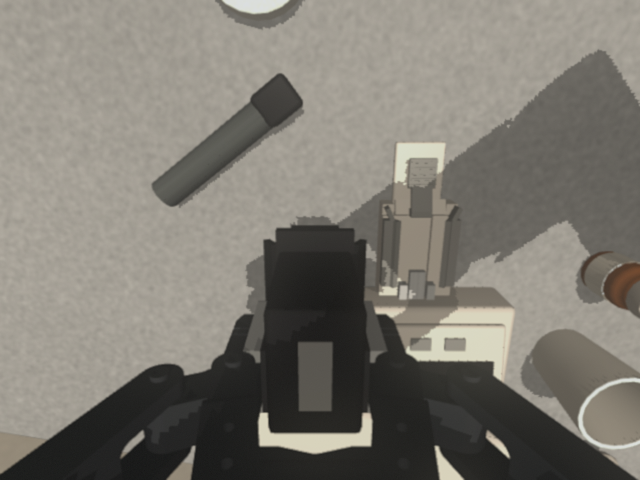

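Now the console dock is in full view: tab at (423,170), rails at (388,250) and (453,250), mouth flares near row 208 and the housing's front at row 292.

Run:
```python
from h import *
d=np.load("w5.npz");P=d["P"]
for n,(u,v) in dict(tab=(423,170),bed=(420,245),rl=(386,260),rr=(455,260),hous=(480,300)).items(): print(n,np.round(P[v,u],4))
yaw=np.radians(13.);c=np.array([.624,-.188])
for nm,z0,z1,lo,hi in(("rails",.031,.042,(-.05,-.05),(.05,.05)),("tab",.017,.0225,(-.11,-.04),(-.04,.04)),("bed",.022,.027,(-.045,-.04),(.03,.04)),("housing",.05,.075,(.03,-.1),(.09,.1))):
    L,_=edgefit(P,c,yaw,z0,z1,lo,hi)
    print(nm,len(L),np.round(L.min(0),4),np.round(L.max(0),4))
    if len(L)<20: continue
    print(cv2.minAreaRect(L[:,:2].astype(np.float32)))
    if nm=="housing": continue
    for x in np.arange(lo[0],hi[0],.006):
        q=L[(L[:,0]>=x)&(L[:,0]<x+.006)]
        if len(q)>5:
            a=np.percentile(q[:,1],[1,99]);print("  %.3f ymin %.4f ymax %.4f mid %.4f n%d z %.4f"%(x+.003,*a,a.mean(),len(q),np.median(q[:,2])))
```

```text
tab [ 0.563  -0.2031  0.0204]
bed [ 0.6287 -0.1843  0.0194]
rl [ 0.6456 -0.214   0.0328]
rr [ 0.6316 -0.1543  0.0325]
hous [ 0.6628 -0.1203  0.0346]
rails 2848 [-0.0333 -0.0345  0.031 ] [0.05   0.0329 0.0385]
((0.008346527814865112, -0.0007768385112285614), (0.08331071585416794, 0.0672847107052803), 0.07749299705028534)
  -0.035 ymin -0.0320 ymax 0.0314 mid -0.0003 n14 z 0.0346
  -0.029 ymin -0.0337 ymax 0.0310 mid -0.0013 n88 z 0.0344
  -0.023 ymin -0.0340 ymax 0.0312 mid -0.0014 n133 z 0.0342
  -0.017 ymin -0.0340 ymax 0.0318 mid -0.0011 n221 z 0.0335
  -0.011 ymin -0.0342 ymax 0.0315 mid -0.0013 n214 z 0.0333
  -0.005 ymin -0.0339 ymax 0.0317 mid -0.0011 n214 z 0.0336
  0.001 ymin -0.0338 ymax 0.0322 mid -0.0008 n207 z 0.0335
  0.007 ymin -0.0342 ymax 0.0318 mid -0.0012 n201 z 0.0334
  0.013 ymin -0.0339 ymax 0.0319 mid -0.0010 n204 z 0.0333
  0.019 ymin -0.0336 ymax 0.0321 mid -0.0008 n198 z 0.0336
  0.025 ymin -0.0340 ymax 0.0321 mid -0.0009 n236 z 0.0331
  0.031 ymin -0.0338 ymax 0.0318 mid -0.0010 n273 z 0.0328
  0.037 ymin -0.0334 ymax 0.0321 mid -0.0007 n325 z 0.0328
  0.043
[... 1061 characters left out ...]
18 ymin -0.0344 ymax 0.0217 mid -0.0063 n139 z 0.0236
  -0.012 ymin -0.0344 ymax 0.0213 mid -0.0065 n138 z 0.0237
  -0.006 ymin -0.0342 ymax 0.0213 mid -0.0064 n122 z 0.0235
  -0.000 ymin -0.0342 ymax 0.0217 mid -0.0063 n129 z 0.0239
  0.006 ymin -0.0343 ymax 0.0214 mid -0.0065 n131 z 0.0238
  0.012 ymin -0.0342 ymax 0.0213 mid -0.0065 n116 z 0.0236
  0.018 ymin -0.0341 ymax 0.0217 mid -0.0062 n120 z 0.0237
  0.024 ymin -0.0341 ymax 0.0213 mid -0.0064 n136 z 0.0239
  0.030 ymin -0.0339 ymax 0.0216 mid -0.0062 n65 z 0.0238
housing 3451 [ 0.0532 -0.0395  0.05  ] [0.09   0.0821 0.0625]
((0.07157224416732788, 0.021308235824108124), (0.03682396188378334, 0.12168363481760025), 0.03552901744842529)
```

Run:
```python
from h import *
go(.5460,-.2073,.262,103.05)
```

```text
t 8.8 tcp [ 0.6094 -0.2884  0.4034] jaw 103.17 shift [ 43.4  93.3 141.5] turn 0.12 F [-0.8 -0.1 -3.9] gap 0.349 tilt [0.0009 0.001 ]
```

Request:
servo_tool([
  [[15,30,0],0,-1],
  [[32,68,10],0,-1],
  [[43,93,30],0,-1],
  [[43,93,65],0,-1],
  [[43,93,100],0,-1],
  [[43,93,128],0,-1],
  [[43,93,140],0,-1],
  [[43,93,140],0,-1],
])

```text
t: 9.6
tcp_pos: [0.5452, -0.2063, 0.262]
tool_rot: [-0.115, 0.993, 0.002, -0.002]
force: [0.6, -0.0, -3.1]
finger_gap: 0.347
```

Run:
```python
from h import *
go(.5460,-.2073,.2215,103.05)
for n in("side",):
    s,P=grab(n,"p2"+n)
im=s["image"]; cv2.imwrite("pics/c2.png",cv2.resize(im[220:340,330:470],None,fx=4,fy=4,interpolation=cv2.INTER_CUBIC))
```

```text
t 9.6 tcp [ 0.5452 -0.2063  0.262 ] jaw 103.19 shift [-0.6 -1.3 40.5] turn 0.14 F [ 0.6 -0.  -3.1] gap 0.347 tilt [-0.0037  0.0039]
```

View pics/c2.png

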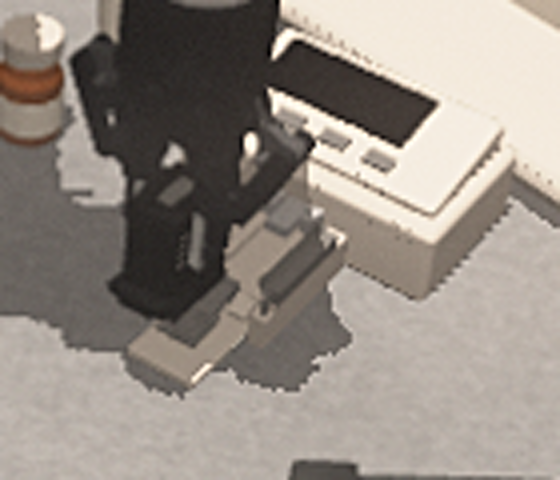

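Request:
servo_tool([
  [[0,-1,10],0,-1],
  [[0,-2,22],0.1,-1],
  [[0,-2,32],0.1,-1],
  [[0,-2,38],0.1,-1],
  [[0,-2,40.5],0.1,-1],
  [[0,-2,40.5],0.1,-1],
  [[0,-2,40.5],0.1,-1],
])

```text
t: 10.35
tcp_pos: [0.5466, -0.2089, 0.223]
tool_rot: [-0.114, 0.993, 0.001, -0.0]
force: [0.1, 0.3, -3.3]
finger_gap: 0.346
```

```bash
cat >> h.py <<'E'
def loc():
    s=sense();R=Ro.from_quat(s["tool_rot"]).as_matrix();g=s["tcp_pos"]+.155*R[:,2]
    a=np.radians(13.05);M=np.array([[np.cos(a),np.sin(a)],[-np.sin(a),np.cos(a)]])
    j=np.degrees(np.arctan2(R[1,1],R[0,1]))
    print("t",round(s["t"],2),"grasp local mm",np.round(M@(g[:2]-[.6243,-.1892])*1000,1),"gz",round(g[2]*1000,1),"yawerr",round(j-103.05,2),"tilt local",np.round(M@R[:2,2],4),"F local",np.round(M@s["force"][:2],1),round(s["force"][2],1),"gap",round(s["finger_gap"],3),"T",np.round(s["ft_torque"],2))
E
python3 -c "
from h import *
loc()"
```

```text
t 10.35 grasp local mm [-80.1  -1.3] gz 68.0 yawerr 0.04 tilt local [0.0001 0.0018] F local [0.2 0.3] -3.3 gap 0.346 T [-0. -0.  0.]
```

Request:
servo_tool([
  [[0,1.2,1],0,-1],
  [[-4,1.2,2],0,-1],
  [[-9,1.2,2],0,-1],
  [[-14,1.2,2],0,-1],
  [[-19,1.2,2],0,-1],
  [[-24,1.2,2],0,-1],
  [[-28,1.2,2],0,-1],
  [[-30,1.2,2],0,-1],
])

```text
t: 11.15
tcp_pos: [0.5762, -0.2008, 0.2211]
tool_rot: [-0.114, 0.993, 0.001, 0.0]
force: [-0.8, -0.3, -1.4]
finger_gap: 0.347
```

```bash
python3 -c "
from h import *
loc()"
```

```text
t 11.15 grasp local mm [-49.4  -0.2] gz 66.1 yawerr 0.05 tilt local [0.0008 0.0013] F local [-0.8 -0.1] -1.4 gap 0.347 T [-0.04  0.05  0.01]
```

Request:
servo_tool([
  [[-3,0,0],0,-1],
  [[-6,0,0],0,-1],
  [[-9,0,0],0,-1],
  [[-12,0,0],0,-1],
  [[-15,0,0],0,-1],
  [[-18,0,0],0,-1],
  [[-21,0,0],0,-1],
  [[-24,0,0],0,-1],
])

```text
t: 11.95
tcp_pos: [0.5998, -0.1953, 0.2211]
tool_rot: [-0.114, 0.993, 0.001, 0.0]
force: [-0.5, -0.6, -2.4]
finger_gap: 0.342
```

```bash
python3 -c "
from h import *
loc()"
```

```text
t 11.95 grasp local mm [-25.2  -0.2] gz 66.1 yawerr 0.05 tilt local [0.0007 0.0014] F local [-0.7 -0.5] -2.4 gap 0.342 T [-0.03  0.12  0.02]
```

Request:
servo_tool([
  [[-2,0,0],0,-1],
  [[-4,0,0],0,-1],
  [[-6,0,0],0,-1],
  [[-8,0,0],0,-1],
  [[-10,0,0],0,-1],
  [[-12,0,0],0,-1],
])

```text
t: 12.55
tcp_pos: [0.6116, -0.1926, 0.2211]
tool_rot: [-0.114, 0.993, 0.001, 0.0]
force: [-0.9, 0.4, -2.7]
finger_gap: 0.346
```

```bash
python3 -c "
from h import *
loc()"
```

```text
t 12.55 grasp local mm [-13.1  -0.2] gz 66.1 yawerr 0.05 tilt local [0.0006 0.0014] F local [-0.8  0.6] -2.7 gap 0.346 T [-0.08  0.09  0.01]
```

Request:
servo_tool([
  [[-1.5,0,0],0,-1],
  [[-3,0,0],0,-1],
  [[-4.5,0,0],0,-1],
  [[-6,0,0],0,-1],
])

```text
t: 12.95
tcp_pos: [0.6175, -0.1912, 0.2211]
tool_rot: [-0.114, 0.993, 0.001, 0.0]
force: [-1.2, -0.6, -2.6]
finger_gap: 0.344
```

```bash
python3 -c "
from h import *
loc()"
```

```text
t 12.95 grasp local mm [-7.  -0.1] gz 66.1 yawerr 0.05 tilt local [0.0005 0.0015] F local [-1.4 -0.3] -2.6 gap 0.344 T [-0.04  0.09 -0.02]
```

Request:
servo_tool([
  [[-1.5,0,0],0,-1],
  [[-3,0,0],0,-1],
  [[-4.5,0,0],0,-1],
  [[-6,0,0],0,-1],
])

```text
t: 13.35
tcp_pos: [0.623, -0.1899, 0.221]
tool_rot: [-0.114, 0.993, 0.001, -0.001]
force: [-4.0, -1.6, -0.9]
finger_gap: 0.346
```

```bash
python3 -c "
from h import *
loc()"
```

```text
t 13.35 grasp local mm [-1.7 -0.1] gz 66.0 yawerr 0.09 tilt local [-0.0015  0.0018] F local [-4.2 -0.7] -0.9 gap 0.346 T [-0.34  0.64  0.05]
```

Request:
servo_tool([
  [[-1,0,0],0,-1],
  [[-2,0,0],0,-1],
  [[-3,0,0],0,-1],
])

```text
t: 13.65
tcp_pos: [0.6253, -0.1894, 0.221]
tool_rot: [-0.114, 0.993, 0.001, -0.002]
force: [-4.5, -2.7, -0.1]
finger_gap: 0.344
```

```bash
python3 -c "
from h import *
loc()"
```

```text
t 13.65 grasp local mm [ 0.4 -0. ] gz 66.0 yawerr 0.09 tilt local [-0.0034  0.0024] F local [-5.  -1.6] -0.1 gap 0.344 T [-0.38  0.83 -0.03]
```

Request:
servo_tool([
  [[-1.2,0,0],0,-1],
  [[-2.4,0,0],0,-1],
  [[-3.6,0,0],0,-1],
])

```text
t: 13.95
tcp_pos: [0.6285, -0.1887, 0.221]
tool_rot: [-0.115, 0.993, 0.001, -0.003]
force: [-4.1, -1.7, 0.9]
finger_gap: 0.344
```

```bash
python3 -c "
from h import *
loc()"
```

```text
t 13.95 grasp local mm [ 3.4 -0. ] gz 66.0 yawerr 0.11 tilt local [-0.005   0.0027] F local [-4.4 -0.7] 0.9 gap 0.344 T [-0.42  0.98 -0.02]
```

Request:
servo_tool([
  [[-1.2,0,0],0,-1],
  [[-2.4,0,0],0,-1],
  [[-3.6,0,0],0,-1],
])

```text
t: 14.25
tcp_pos: [0.6315, -0.188, 0.221]
tool_rot: [-0.115, 0.993, 0.001, -0.004]
force: [-5.3, -2.7, 0.6]
finger_gap: 0.345
```

```bash
python3 -c "
from h import *
loc()"
```

```text
t 14.25 grasp local mm [ 6.2 -0. ] gz 66.0 yawerr 0.12 tilt local [-0.0069  0.003 ] F local [-5.8 -1.5] 0.6 gap 0.345 T [-0.47  1.03 -0.02]
```

Request:
servo_tool([
  [[-1,0,0],0,-1],
  [[-2,0,0],0,-1],
])

```text
t: 14.45
tcp_pos: [0.6329, -0.1878, 0.2211]
tool_rot: [-0.115, 0.993, 0.001, -0.005]
force: [-6.4, -2.6, 0.4]
finger_gap: 0.349
```

```bash
python3 -c "
from h import *
loc()"
```

```text
t 14.45 grasp local mm [ 7.3 -0. ] gz 66.1 yawerr 0.14 tilt local [-0.0091  0.0034] F local [-6.8 -1.1] 0.4 gap 0.349 T [-0.48  1.12 -0.06]
```

Request:
servo_tool([
  [[-1,0,0],0,-1],
  [[-2,0,0],0,-1],
])

```text
t: 14.65
tcp_pos: [0.6343, -0.1875, 0.2211]
tool_rot: [-0.115, 0.993, 0.001, -0.006]
force: [-5.5, -2.2, 0.9]
finger_gap: 0.342
```

```bash
python3 -c "
from h import *
loc()"
```

```text
t 14.65 grasp local mm [ 8.3 -0. ] gz 66.1 yawerr 0.15 tilt local [-0.0114  0.0038] F local [-5.8 -0.9] 0.9 gap 0.342 T [-0.53  1.03 -0.01]
```

Request:
servo_tool([
  [[-1,0,0],0,-1],
  [[-2,0,0],0,-1],
  [[-2.6,0,0],0,-1],
])

```text
t: 14.95
tcp_pos: [0.6362, -0.1872, 0.2211]
tool_rot: [-0.115, 0.993, 0.001, -0.007]
force: [-6.3, -2.9, 0.4]
finger_gap: 0.345
```

```bash
python3 -c "
from h import *
loc()"
```

```text
t 14.95 grasp local mm [ 9.9 -0. ] gz 66.2 yawerr 0.17 tilt local [-0.0139  0.0043] F local [-6.8 -1.4] 0.4 gap 0.345 T [-0.56  1.12 -0.03]
```

Request:
servo_tool([
  [[-1,0,0],0,-1],
  [[-2,0,0],0,-1],
  [[-2.6,0,0],0,-1],
])

```text
t: 15.25
tcp_pos: [0.6378, -0.1869, 0.2212]
tool_rot: [-0.115, 0.993, 0.001, -0.009]
force: [-8.3, -3.8, 2.4]
finger_gap: 0.345
```

```bash
python3 -c "
from h import *
loc()"
```

```text
t 15.25 grasp local mm [10.9 -0. ] gz 66.2 yawerr 0.21 tilt local [-0.0177  0.0048] F local [-9.  -1.8] 2.4 gap 0.345 T [-0.68  1.42  0.  ]
```

Request:
servo_tool([
  [[-1,0,0],0,-1],
  [[-2,0,0],0,-1],
  [[-2.8,0,0],0,-1],
])

```text
t: 15.55
tcp_pos: [0.639, -0.1868, 0.2213]
tool_rot: [-0.116, 0.993, 0.002, -0.012]
force: [-9.9, -3.7, 4.3]
finger_gap: 0.346
```

```bash
python3 -c "
from h import *
loc()"
```

```text
t 15.55 grasp local mm [11.2 -0.1] gz 66.3 yawerr 0.26 tilt local [-0.0236  0.0057] F local [-10.5  -1.4] 4.3 gap 0.346 T [-0.85  1.81  0.01]
```

```bash
cat >> h.py <<'E'
def tab(tag,a=13.05,o=(.6243,-.1892),xs=range(-74,-44,3)):
    s,P=grab("wrist",tag);Q=P.reshape(-1,3);a=np.radians(a);M=np.array([[np.cos(a),np.sin(a)],[-np.sin(a),np.cos(a)]])
    L=(Q[:,:2]-o)@M.T*1000
    for x in xs:
        m=(abs(L[:,0]-x)<1.5)&(abs(L[:,1])<8)&(Q[:,2]<.03)
        if m.sum()>5: print(x,m.sum(),np.round(np.median(Q[m][:,2])*1000,1),end=" | ")
    print()
E
python3 -c "
from h import *
tab('w6');loc()"
```

```text
-74 203 7.2 | -71 322 20.8 | -68 318 20.6 | -65 316 20.8 | -62 311 20.7 | -59 273 20.6 | -56 310 20.8 | -53 278 20.5 | -50 303 21.1 | -47 302 21.9 | 
t 15.6 grasp local mm [11.2 -0.1] gz 66.3 yawerr 0.26 tilt local [-0.0236  0.0057] F local [-10.4  -2.3] 2.7 gap 0.341 T [-0.77  1.62  0.02]
```

View pics/w6.png

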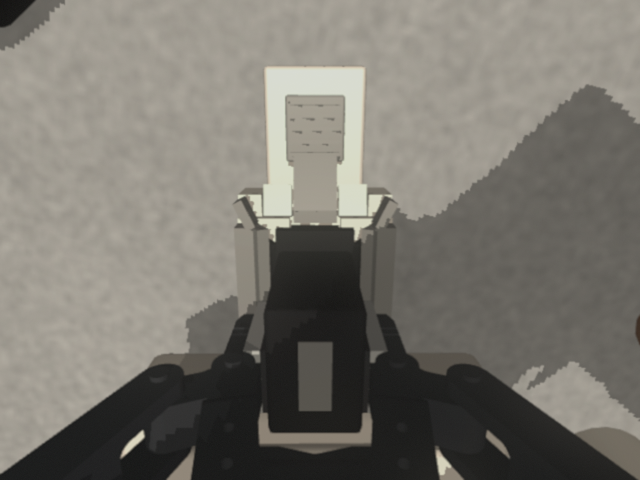

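The tab is back up at z = 20.7 mm; while a pack rides over the catch, a tab reads about 17 mm. With force rising and travel stalled, that means it has clicked at the stop. I'll relax the push and let go.

Request:
servo_tool([
  [[1,0,0],0,-1],
  [[2,0,0],0,-1],
  [[2,0,0],0,-0.2],
  [[2,0,0],0,0.2],
  [[2,0,0],0,0.5],
  [[2,0,0],0,0.5],
  [[2,0,0],0,0.5],
  [[2,0,0],0,0.5],
])

```text
t: 16.4
tcp_pos: [0.6372, -0.1872, 0.2214]
tool_rot: [-0.116, 0.993, 0.001, -0.012]
force: [-0.6, 0.1, -0.6]
finger_gap: 0.749
```

```bash
python3 -c "
from h import *
loc()"
```

```text
t 16.4 grasp local mm [ 9.4 -0.1] gz 66.5 yawerr 0.27 tilt local [-0.0233  0.0055] F local [-0.5  0.3] -0.6 gap 0.749 T [ 0.05  0.03 -0.02]
```

Free. Now straight up, then back and aside to check.

Request:
servo_tool([
  [[0,0,-10],0,0.5],
  [[0,0,-35],0,0.5],
  [[0,0,-75],0,0.5],
  [[5,0,-120],0,0.5],
  [[30,0,-160],0,0.5],
  [[65,0,-185],0,0.5],
  [[100,0,-190],0,0.5],
  [[100,0,-190],0,0.5],
])

```text
t: 17.2
tcp_pos: [0.5413, -0.2105, 0.4163]
tool_rot: [-0.115, 0.993, 0.001, -0.012]
force: [0.7, 0.6, 0.2]
finger_gap: 0.748
```

Run:
```python
from h import *
tab("w7");loc()
P=np.load("w7.npz");im=P["im"];P=P["P"]
L,m=edgefit(P,np.array([.6243,-.1892]),np.radians(13.05),.08,.092,(-.05,-.03),(.05,.03))
print("pack top",len(L),cv2.minAreaRect(L[:,:2].astype(np.float32)),np.median(L[:,2]))
L,m=edgefit(P,np.array([.6243,-.1892]),np.radians(13.05),.028,.04,(-.035,-.016),(-.01,.016));print("foot rear",len(L) and np.percentile(L[:,0],[1,5,10]))
# bystander motion & charger tab: compare side/scene before/after
for n in("scene","side"):
    s,Q=grab(n,n+"9");a=np.load(n+"0.npz")["im"];d=cv2.absdiff(a,s["image"]).max(2);cv2.imwrite(f"pics/d_{n}.png",d)
    R=Q.reshape(-1,3);b=np.radians(2.87);M=np.array([[np.cos(b),np.sin(b)],[-np.sin(b),np.cos(b)]])
    l=(R[:,:2]-[.5608,.2036])@M.T;k=(abs(l[:,0]+.069)<.009)&(abs(l[:,1])<.007);print(n,"charger tab z",k.sum(),np.nanmedian(R[k][:,2]))
a=cv2.imread("pics/scene9.png")[140:400,60:560];cv2.imwrite("pics/fin.png",np.vstack([a,cv2.cvtColor(cv2.imread("pics/d_scene.png",0)[140:400,60:560],cv2.COLOR_GRAY2BGR)]))
```

```text
-74 81 7.0 | -71 78 18.7 | -68 50 19.0 | -65 51 19.3 | -62 53 19.0 | -59 49 19.3 | -56 50 19.2 | -53 46 19.3 | -50 55 19.7 | -47 58 20.4 | 
t 17.25 grasp local mm [-87.5  -1.7] gz 260.6 yawerr 0.15 tilt local [-0.0219  0.0044] F local [-0.3  0.3] 0.7 gap 0.752 T [ 0.02 -0.03 -0.06]
pack top 1748 ((0.00621923990547657, -0.0001577138900756836), (0.0438055545091629, 0.029530638828873634), 0.07341154664754868) 0.08557745720863683
foot rear [-0.02317579 -0.02282641 -0.02257296]
scene charger tab z 48 0.021412394479247976
side charger tab z 34 0.018744591697198942
```

View pics/fin.png

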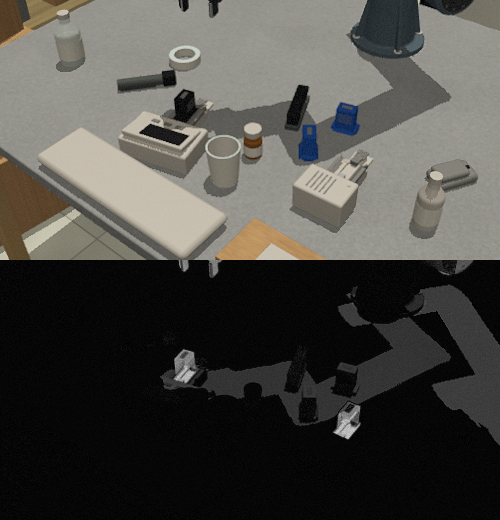

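Run:
```python
from h import *
tab("w8",xs=range(-110,-40,6))
for t in("w5","w6","w8"):
    P=np.load(t+".npz")["P"]
    for nm,z0,z1,lo,hi in(("top",.08,.092,(-.05,-.03),(.05,.03)),("rails",.0355,.04,(-.02,-.04),(.03,.04)),("tab",.015,.024,(-.070,-.008),(-.052,.008)),("tabframe",.003,.014,(-.07,-.022),(-.04,.022)),("counter",-.01,.01,(-.11,-.05),(-.08,.05))):
        L,_=edgefit(P,np.array([.6243,-.1892]),np.radians(13.05),z0,z1,lo,hi)
        if len(L)>5: print(t,nm,len(L),round(np.median(L[:,2])*1000,2), [round(v*1000,2) for v in cv2.minAreaRect(L[:,:2].astype(np.float32))[0]] if nm=="top" else "")
```

```text
-110 51 -0.4 | -104 51 -0.6 | -98 50 -0.5 | -92 50 -0.5 | -86 69 1.0 | -80 49 6.7 | -74 66 6.6 | -68 51 19.0 | -62 60 19.2 | -56 59 19.3 | -50 56 19.6 | -44 62 21.2 | 
w5 rails 284 36.13 
w5 tab 387 20.94 
w5 tabframe 712 6.62 
w5 counter 4052 -0.3 
w6 top 15103 86.13 [9.37, -0.78]
w6 rails 905 36.22 
w6 tab 1799 20.69 
w6 tabframe 2942 6.41 
w6 counter 17918 -0.52 
w8 top 1778 85.6 [6.36, -0.07]
w8 rails 307 36.27 
w8 tab 311 19.31 
w8 tabframe 608 6.53 
w8 counter 3326 -0.36
```

The tab now reads 1.4 mm lower than before release, and the pack moved back about 3 mm instead of 1.5. My small pull-back while gripping probably dragged the pack onto the hook. I'll regrip lightly, push home again, and open while still pressing.

```bash
cat >> h.py <<'E'
def tgt(lx,ly,gz,jaw=103.05):
    s=sense();R=Ro.from_quat(s["tool_rot"]).as_matrix();a=np.radians(13.05)
    g=np.array([.6243,-.1892])+np.array([[np.cos(a),-np.sin(a)],[np.sin(a),np.cos(a)]])@np.array([lx,ly])/1000
    p=np.array([*g,gz/1000])-.155*R[:,2];go(*p,jaw)
E
python3 -c "
from h import *
tgt(7,-.1,66)"
```

```text
t 17.4 tcp [ 0.545  -0.2103  0.4138] jaw 103.32 shift [-96.8   0.3 190.7] turn 0.27 F [ 0.2  0.1 -0.3] gap 0.748 tilt [-0.023  0.   ]
```

Request:
servo_tool([
  [[-30,0,5],0.2,0.5],
  [[-70,0.2,25],0.2,0.5],
  [[-97,0.3,60],0.2,0.5],
  [[-97,0.3,105],0.2,0.5],
  [[-97,0.3,150],0.2,0.4],
  [[-97,0.3,180],0.2,0.4],
  [[-97,0.3,190],0.2,0.4],
  [[-97,0.3,190],0.2,0.4],
])

```text
t: 18.2
tcp_pos: [0.6351, -0.187, 0.2193]
tool_rot: [-0.115, 0.993, 0.002, -0.013]
force: [0.5, -0.2, -0.2]
finger_gap: 0.698
```

```bash
python3 -c "
from h import *
loc();tgt(7,0,66);tab('w9')"
```

```text
t 18.2 grasp local mm [7.  0.9] gz 64.4 yawerr 0.11 tilt local [-0.0254  0.0077] F local [ 0.5 -0.3] -0.2 gap 0.698 T [-0.02 -0.01  0.01]
t 18.2 tcp [ 0.6351 -0.187   0.2193] jaw 103.16 shift [ 0.1 -0.9 -1.6] turn 0.11 F [ 0.5 -0.2 -0.2] gap 0.698 tilt [-0.0265  0.0018]
-74 224 6.6 | -71 318 19.2 | -68 312 19.0 | -65 312 19.2 | -62 299 19.1 | -59 284 19.1 | -56 305 19.4 | -53 276 19.0 | -50 293 19.7 | -47 292 20.2 |
```

Request:
servo_tool([
  [[0,-0.9,-1],0,0],
  [[0,-0.9,-1],0,-0.5],
  [[0,-0.9,-1],0,-1],
  [[0,-0.9,-1],0,-1],
  [[0,-0.9,-1],0,-1],
], force=30)

```text
t: 18.75
tcp_pos: [0.6368, -0.1883, 0.2248]
tool_rot: [-0.115, 0.993, 0.001, -0.009]
force: [0.5, 2.5, 6.4]
finger_gap: 0.348
```

```bash
python3 -c "
from h import *
loc()"
```

```text
t 18.75 grasp local mm [ 9.5 -1.4] gz 69.8 yawerr 0.1 tilt local [-0.0187  0.0033] F local [1.  2.3] 6.4 gap 0.348 T [ 0.39 -0.09  0.01]
```

Request:
servo_tool([
  [[-1,0.5,0],0,-1],
  [[-2,1,0],0,-1],
  [[-3,1,0],0,-1],
])

```text
t: 19.05
tcp_pos: [0.6381, -0.1874, 0.2249]
tool_rot: [-0.115, 0.993, 0.0, -0.012]
force: [-7.1, -3.3, 5.8]
finger_gap: 0.345
```

```bash
python3 -c "
from h import *
loc();tab('w10')"
```

```text
t 19.05 grasp local mm [10.2 -0.9] gz 69.9 yawerr 0.15 tilt local [-0.0238  0.0031] F local [-7.7 -1.6] 5.8 gap 0.345 T [-0.72  1.15 -0.1 ]
-74 187 6.8 | -71 309 20.8 | -68 311 20.4 | -65 290 21.0 | -62 292 20.5 | -59 296 20.8 | -56 278 20.9 | -53 264 20.5 | -50 299 21.1 | -47 268 22.0 |
```

Request:
servo_tool([
  [[-1,0.3,0],0,-1],
  [[-2,0.5,0],0,-1],
  [[-2.8,0.5,0],0,-1],
  [[-3.2,0.5,0],0,-1],
])

```text
t: 19.5
tcp_pos: [0.6396, -0.187, 0.225]
tool_rot: [-0.115, 0.993, 0.0, -0.015]
force: [-8.6, -4.2, 4.9]
finger_gap: 0.348
```

```bash
python3 -c "
from h import *
loc();tab('w11')"
```

```text
t 19.5 grasp local mm [10.8 -0.8] gz 70.0 yawerr 0.18 tilt local [-0.0297  0.0036] F local [-9.4 -2.2] 4.9 gap 0.348 T [-0.87  1.39 -0.11]
-74 202 7.4 | -71 290 20.8 | -68 311 20.6 | -65 310 20.7 | -62 265 20.7 | -59 304 20.7 | -56 263 20.8 | -53 266 20.4 | -50 300 21.0 | -47 267 22.0 |
```

Run:
```python
from h import *
for t in("w6","w8","w9","w10","w11"):
    P=np.load(t+".npz")["P"];o=[t]
    L,_=edgefit(P,np.array([.6243,-.1892]),np.radians(13.05),.0275,.045,(-.035,-.009),(-.012,.009))
    f=L[L[:,2]<.0325]; o+=["foot",len(L),np.round(np.percentile(L[:,0],[.5,2,5])*1000,1),"ztop",np.round(np.percentile(L[:,2],[10,50])*1000,1)]
    # block rear face x at heights
    for z in(.045,.055,.065,.075):
        L,_=edgefit(P,np.array([.6243,-.1892]),np.radians(13.05),z-.004,z+.004,(-.03,-.009),(.0,.009))
        if len(L)>5:o.append((z,len(L),round(np.median(L[:,0])*1000,1)))
    print(*o)
```

```text
w6 foot 1854 [-31.3 -29.9 -28.7] ztop [27.8 33.7] (0.045, 345, np.float64(-12.8)) (0.055, 417, np.float64(-12.6)) (0.065, 501, np.float64(-12.2)) (0.075, 632, np.float64(-12.0))
w8 foot 286 [-25.9 -23.  -22.9] ztop [31.2 32.9] (0.045, 66, np.float64(-14.7)) (0.055, 74, np.float64(-14.9)) (0.065, 82, np.float64(-14.8)) (0.075, 89, np.float64(-14.9))
w9 foot 1461 [-23.3 -23.1 -23. ] ztop [31.4 32.7] (0.045, 332, np.float64(-15.0)) (0.055, 399, np.float64(-15.0)) (0.065, 498, np.float64(-15.1)) (0.075, 617, np.float64(-15.1))
w10 foot 1714 [-32.3 -29.9 -28.5] ztop [27.9 32.9] (0.045, 305, np.float64(-14.6)) (0.055, 364, np.float64(-14.5)) (0.065, 451, np.float64(-14.4)) (0.075, 548, np.float64(-14.3))
w11 foot 1713 [-31.4 -30.1 -28.8] ztop [27.9 33.2] (0.045, 297, np.float64(-14.2)) (0.055, 357, np.float64(-14.0)) (0.065, 436, np.float64(-13.9)) (0.075, 553, np.float64(-13.7))
```

Request:
servo_tool([
  [[-1,0.3,-1],0,-1],
  [[-2,0.5,-2],0,-1],
  [[-3,0.5,-3],0,-1],
  [[-3,0.5,-3],0,-1],
], force=30)

```text
t: 19.95
tcp_pos: [0.6411, -0.186, 0.2261]
tool_rot: [-0.116, 0.993, 0.001, -0.018]
force: [-4.6, -3.5, -4.6]
finger_gap: 0.349
```

```bash
cat >> h.py <<'E'
def rear(t):
    P=np.load(t+".npz")["P"];o=[t]
    for z in(.045,.055,.065,.075):
        L,_=edgefit(P,np.array([.6243,-.1892]),np.radians(13.05),z-.004,z+.004,(-.03,-.009),(.0,.009))
        if len(L)>5:o.append((z,len(L),round(float(np.median(L[:,0]))*1000,1)))
    print(*o)
E
python3 -c "
from h import *
loc();tab('w12');rear('w12')"
```

```text
t 19.95 grasp local mm [11.6  0.1] gz 71.2 yawerr 0.23 tilt local [-0.0356  0.0055] F local [-5.2 -2.4] -4.6 gap 0.349 T [-0.73  0.95  0.05]
-74 190 19.2 | -71 278 20.8 | -68 306 20.6 | -65 301 20.8 | -62 268 20.6 | -59 281 20.8 | -56 289 20.8 | -53 262 20.5 | -50 280 21.1 | -47 275 21.8 | 
w12 (0.045, 292, -13.7) (0.055, 352, -13.4) (0.065, 439, -13.2) (0.075, 536, -12.9)
```

Request:
servo_tool([
  [[-1.5,0,0],0,-1],
  [[-2,0,0],0,-1],
  [[-2,0,0],0,0.4],
  [[-2,0,0],0,0.4],
  [[-2,0,0],0,0.4],
  [[-2,0,0],0,0.4],
])

```text
t: 20.6
tcp_pos: [0.6435, -0.1853, 0.2264]
tool_rot: [-0.116, 0.993, 0.001, -0.017]
force: [-0.1, 0.8, -0.0]
finger_gap: 0.704
```

```bash
python3 -c "
from h import *
loc();tab('w13');rear('w13')"
```

```text
t 20.6 grasp local mm [14.3  0.2] gz 71.5 yawerr 0.24 tilt local [-0.0342  0.005 ] F local [0.1 0.8] -0.0 gap 0.704 T [ 0.   -0.07 -0.  ]
-74 186 7.1 | -71 270 18.8 | -68 302 18.7 | -65 292 18.8 | -62 275 18.6 | -59 269 18.9 | -56 297 18.8 | -53 260 18.6 | -50 260 19.2 | -47 291 19.8 | 
w13 (0.045, 265, -15.0) (0.055, 305, -15.0) (0.065, 368, -15.0) (0.075, 457, -15.0)
```

The tab is down about 2 mm again. The tool's baked-in pitch lifts the pack's rear, and when it drops on release it drags the hook down. A low, grip-free push from behind with the tool upright should free it. First I lift and test whether short jerky calls take the tilt out.

Request:
servo_tool([
  [[0,0,-15],0,0.4],
  [[0,0,-50],0,0.4],
])

```text
t: 20.85
tcp_pos: [0.6441, -0.1847, 0.2744]
tool_rot: [-0.116, 0.993, 0.003, -0.02]
force: [0.4, -0.4, 0.5]
finger_gap: 0.7
```

Request:
servo_tool([
  [[0,0,-45],0,0.4],
])

```text
t: 20.95
tcp_pos: [0.6456, -0.1844, 0.3196]
tool_rot: [-0.116, 0.993, 0.004, -0.022]
force: [0.3, 0.2, -0.1]
finger_gap: 0.698
```

Request:
servo_tool([
  [[0,0,-45],0,0.4],
])

```text
t: 21.05
tcp_pos: [0.6473, -0.1843, 0.3665]
tool_rot: [-0.116, 0.993, 0.004, -0.022]
force: [0.5, -0.5, 0.8]
finger_gap: 0.699
```

Request:
servo_tool([
  [[0,0,-45],0,-1],
])

```text
t: 21.15
tcp_pos: [0.6491, -0.1841, 0.4142]
tool_rot: [-0.116, 0.993, 0.004, -0.022]
force: [0.8, -1.0, -0.1]
finger_gap: 0.547
```

```bash
python3 -c "
from h import *
loc()"
```

```text
t 21.15 grasp local mm [18.7  1.3] gz 259.4 yawerr 0.23 tilt local [-0.0423  0.0126] F local [ 0.6 -1.1] -0.1 gap 0.547 T [-0.07 -0.02 -0.01]
```

Request:
servo_tool([
  [[0,0,0],0,-1],
  [[0,0,0],0,-1],
  [[0,0,0],0,-1],
])

```text
t: 21.45
tcp_pos: [0.6485, -0.1838, 0.4136]
tool_rot: [-0.116, 0.993, 0.004, -0.023]
force: [-0.1, -0.5, -1.3]
finger_gap: 0.015
```

Request:
servo_tool([
  [[0,0,45],0,-1],
])

```text
t: 21.55
tcp_pos: [0.6482, -0.1844, 0.3732]
tool_rot: [-0.116, 0.993, 0.001, -0.017]
force: [1.1, -0.7, -0.0]
finger_gap: -0.002
```

Request:
servo_tool([
  [[0,0,0],0,-1],
  [[0,0,0],0,-1],
  [[0,0,0],0,-1],
])

```text
t: 21.85
tcp_pos: [0.6488, -0.1847, 0.3741]
tool_rot: [-0.116, 0.993, 0.001, -0.016]
force: [-0.5, 0.3, -0.7]
finger_gap: -0.003
```

Request:
servo_tool([
  [[45,0,0],0,-1],
])

```text
t: 21.95
tcp_pos: [0.6086, -0.1949, 0.3768]
tool_rot: [-0.117, 0.993, -0.001, -0.013]
force: [-0.8, -0.6, 0.6]
finger_gap: 0.002
```

Request:
servo_tool([
  [[0,0,0],0,-1],
  [[0,0,0],0,-1],
  [[0,0,0],0,-1],
])

```text
t: 22.25
tcp_pos: [0.6097, -0.1953, 0.3785]
tool_rot: [-0.117, 0.993, -0.002, -0.011]
force: [0.6, 0.7, 0.3]
finger_gap: 0.002
```

```bash
python3 -c "
from h import *
loc()"
```

```text
t 22.25 grasp local mm [-19.1  -2.9] gz 223.6 yawerr 0.42 tilt local [-0.0222 -0.0021] F local [0.8 0.5] 0.3 gap 0.002 T [-0.01  0.03  0.  ]
```

Down and back jerks take the tilt out, about 0.01 rad each. One more of each.

Request:
servo_tool([
  [[0,0,45],0,-1],
])

```text
t: 22.35
tcp_pos: [0.6125, -0.1969, 0.3403]
tool_rot: [-0.117, 0.993, -0.007, -0.003]
force: [0.2, -0.7, -0.4]
finger_gap: -0.001
```

Request:
servo_tool([
  [[0,0,0],0,-1],
  [[0,0,0],0,-1],
  [[0,0,0],0,-1],
])

```text
t: 22.65
tcp_pos: [0.6136, -0.1971, 0.3425]
tool_rot: [-0.118, 0.993, -0.009, -0.002]
force: [0.3, -0.1, -0.2]
finger_gap: -0.002
```

Request:
servo_tool([
  [[45,0,0],0,-1],
])

```text
t: 22.75
tcp_pos: [0.5738, -0.2077, 0.3449]
tool_rot: [-0.119, 0.993, -0.011, 0.003]
force: [-0.6, -1.2, 1.5]
finger_gap: -0.004
```

Request:
servo_tool([
  [[0,0,0],0,-1],
  [[0,0,0],0,-1],
  [[0,0,0],0,-1],
])

```text
t: 23.05
tcp_pos: [0.5748, -0.2081, 0.3467]
tool_rot: [-0.119, 0.993, -0.012, 0.005]
force: [0.5, -0.5, -0.2]
finger_gap: 0.005
```

```bash
python3 -c "
from h import *
loc();tab('w14');tgt(-40,0,61)"
```

```text
t 23.05 grasp local mm [-51.4 -11.3] gz 191.7 yawerr 0.66 tilt local [ 0.0066 -0.0258] F local [ 0.4 -0.6] -0.2 gap 0.005 T [-0.   -0.01 -0.04]
-74 122 6.9 | -71 108 18.7 | -68 84 18.5 | -65 84 19.1 | -62 87 18.8 | -59 84 19.0 | -56 89 18.9 | -53 74 18.6 | -50 92 19.2 | -47 89 19.9 | 
t 23.1 tcp [ 0.5749 -0.2079  0.3462] jaw 103.73 shift [-10.9  14.2 130. ] turn 0.68 F [ 0.3  0.5 -0.1] gap -0.004 tilt [ 0.0115 -0.0233]
```

Request:
servo_tool([
  [[-3,4,20],0.2,-1],
  [[-6,8,45],0.4,-1],
  [[-9,12,70],0.6,-1],
  [[-11,14,95],0.7,-1],
  [[-11,14,115],0.7,-1],
  [[-11,14,126],0.7,-1],
  [[-11,14,130],0.7,-1],
  [[-11,14,130],0.7,-1],
])

```text
t: 23.9
tcp_pos: [0.5841, -0.1949, 0.2159]
tool_rot: [-0.114, 0.993, -0.012, 0.004]
force: [0.7, -1.2, -0.1]
finger_gap: 0.004
```

```bash
python3 -c "
from h import *
loc();tgt(-30,0,60.5)"
```

```text
t 23.9 grasp local mm [-39.4  -0.4] gz 61.0 yawerr -0.01 tilt local [ 0.0061 -0.0255] F local [ 0.4 -1.3] -0.1 gap 0.004 T [0.04 0.07 0.01]
t 23.9 tcp [ 0.5841 -0.1949  0.2159] jaw 103.04 shift [-9.4  0.4  0.5] turn -0.01 F [ 0.7 -1.2 -0.1] gap 0.004 tilt [ 0.0117 -0.0235]
```

Request:
servo_tool([
  [[-4,0.2,0],0,-1],
  [[-8,0.4,0],0,-1],
  [[-11,0.4,0],0,-1],
  [[-12.5,0.4,0],0,-1],
  [[-13.5,0.4,0],0,-1],
  [[-14,0.4,0],0,-1],
])

```text
t: 24.5
tcp_pos: [0.597, -0.1912, 0.216]
tool_rot: [-0.114, 0.993, -0.012, 0.003]
force: [-5.1, -1.4, 1.4]
finger_gap: 0.001
```

```bash
python3 -c "
from h import *
loc();tab('w15');rear('w15')"
```

```text
t 24.5 grasp local mm [-26.5   0.4] gz 61.1 yawerr 0.01 tilt local [ 0.0039 -0.0244] F local [-5.3 -0.2] 1.4 gap 0.001 T [-0.11  0.56  0.05]
-74 346 6.9 | -71 409 20.4 | -68 271 20.5 | -65 273 20.8 | -62 287 20.7 | -59 252 20.8 | -56 265 20.9 | -53 245 20.6 | -50 271 21.2 | -47 282 21.9 | 
w15 (0.075, 76, -16.5)
```

The tab sprang up (20.7 mm) at a gentle 5 N. I'll press a touch more, then withdraw smoothly.

Request:
servo_tool([
  [[-1,0,0],0,-1],
  [[-2,0,0],0,-1],
  [[-2.5,0,0],0,-1],
])

```text
t: 24.85
tcp_pos: [0.5983, -0.1909, 0.2159]
tool_rot: [-0.114, 0.993, -0.011, 0.001]
force: [-8.0, -2.3, 5.2]
finger_gap: 0.001
```

```bash
python3 -c "
from h import *
loc();tab('w16')"
```

```text
t 24.85 grasp local mm [-25.7   0.7] gz 60.9 yawerr 0.04 tilt local [ 0.0001 -0.0231] F local [-8.3 -0.4] 5.2 gap 0.001 T [-0.4   1.09 -0.02]
-74 366 6.9 | -71 400 20.5 | -68 264 20.5 | -65 266 20.9 | -62 288 20.5 | -59 251 20.7 | -56 272 20.9 | -53 237 20.6 | -50 291 21.2 | -47 271 21.9 |
```

Request:
servo_tool([
  [[0.5,0,0],0,-1],
  [[1.2,0,0],0,-1],
  [[2,0,0],0,-1],
  [[3,0,0],0,-1],
  [[5,0,0],0,-1],
  [[9,0,0],0,-1],
  [[13,0,0],0,-1],
])

```text
t: 25.6
tcp_pos: [0.5855, -0.1938, 0.216]
tool_rot: [-0.114, 0.993, -0.012, 0.002]
force: [-0.2, 0.1, 0.2]
finger_gap: 0.003
```

```bash
python3 -c "
from h import *
loc();tab('w17');rear('w17')"
```

```text
t 25.6 grasp local mm [-38.7   0.6] gz 61.0 yawerr 0.04 tilt local [ 0.0007 -0.0234] F local [-0.2  0.1] 0.2 gap 0.003 T [0.   0.01 0.01]
-74 347 7.0 | -71 382 17.6 | -68 230 17.5 | -65 241 17.9 | -62 269 17.7 | -59 222 17.9 | -56 254 18.0 | -53 209 17.6 | -50 250 18.2 | -47 256 18.9 | 
w17 (0.065, 57, -14.8) (0.075, 262, -15.1)
```

The tab is now 3 mm down while the pack sits at the home position. It sprang up as soon as 5 N unloaded the hook, so a high push pitches the pack and its rear drags the hook down on return. I'll push lower, on the foot itself, and only just enough.

Request:
servo_tool([
  [[1,-0.3,3],0,-1],
  [[2,-0.6,6],0,-1],
  [[2.5,-0.6,9],0,-1],
  [[2.5,-0.6,11],0,-1],
  [[2.5,-0.6,11],0,-1],
])

```text
t: 26.15
tcp_pos: [0.5824, -0.1953, 0.2043]
tool_rot: [-0.114, 0.993, -0.011, 0.001]
force: [-0.3, 0.8, -0.7]
finger_gap: -0.001
```

Request:
servo_tool([
  [[-2,0,0],0,-1],
  [[-4,0,0],0,-1],
  [[-5.5,0,0],0,-1],
  [[-6.5,0,0],0,-1],
  [[-7,0,0],0,-1],
])

```text
t: 26.65
tcp_pos: [0.5895, -0.1936, 0.2044]
tool_rot: [-0.114, 0.993, -0.011, 0.001]
force: [-0.6, 0.2, 0.7]
finger_gap: -0.003
```

```bash
python3 -c "
from h import *
loc();tab('w18');rear('w18')"
```

```text
t 26.65 grasp local mm [-35.1   0.1] gz 49.5 yawerr 0.04 tilt local [-0.0009 -0.0223] F local [-0.5  0.3] 0.7 gap -0.003 T [-0.03  0.01  0.01]
-74 410 7.0 | -71 418 17.5 | -68 278 17.6 | -65 287 17.9 | -62 298 17.6 | -59 259 17.8 | -56 281 17.9 | -53 248 17.6 | -50 306 18.1 | -47 289 18.9 | 
w18 (0.065, 424, -15.5) (0.075, 396, -15.5)
```

Request:
servo_tool([
  [[-0.6,0,0],0,-1],
  [[-1.2,0,0],0,-1],
  [[-1.8,0,0],0,-1],
])

```text
t: 27.0
tcp_pos: [0.5908, -0.1932, 0.2044]
tool_rot: [-0.114, 0.993, -0.011, -0.0]
force: [-2.7, -1.3, 1.7]
finger_gap: 0.001
```

```bash
python3 -c "
from h import *
loc();tab('w19')"
```

```text
t 27.0 grasp local mm [-34.    0.3] gz 49.4 yawerr 0.06 tilt local [-0.0026 -0.0218] F local [-2.9 -0.7] 1.7 gap 0.001 T [-0.26  0.4   0.03]
-74 385 6.8 | -71 440 17.5 | -68 276 17.5 | -65 287 17.9 | -62 302 17.5 | -59 261 17.8 | -56 290 17.9 | -53 242 17.5 | -50 293 18.0 | -47 301 19.0 |
```

Contact on the foot at 3 N. I'll push a little more.

Request:
servo_tool([
  [[-0.7,0,0],0,-1],
  [[-1.4,0,0],0,-1],
  [[-1.8,0,0],0,-1],
])

```text
t: 27.35
tcp_pos: [0.5916, -0.1931, 0.2043]
tool_rot: [-0.114, 0.993, -0.011, -0.002]
force: [-5.4, -3.4, 2.2]
finger_gap: 0.0
```

```bash
python3 -c "
from h import *
loc();tab('w20');rear('w20')"
```

```text
t 27.35 grasp local mm [-33.6   0.4] gz 49.3 yawerr 0.09 tilt local [-0.0057 -0.0208] F local [-6.1 -2.1] 2.2 gap 0.0 T [-0.4   0.9  -0.03]
-74 435 7.0 | -71 407 18.3 | -68 273 18.3 | -65 290 18.6 | -62 305 18.3 | -59 264 18.5 | -56 300 18.6 | -53 246 18.3 | -50 296 18.9 | -47 299 19.6 | 
w20 (0.065, 463, -21.1) (0.075, 524, -15.6)
```

Request:
servo_tool([
  [[-1,0,0],0,-1],
  [[-2,0,0],0,-1],
  [[-2.4,0,0],0,-1],
])

```text
t: 27.7
tcp_pos: [0.5926, -0.1929, 0.2042]
tool_rot: [-0.115, 0.993, -0.01, -0.004]
force: [-7.7, -4.1, 3.9]
finger_gap: 0.001
```

```bash
python3 -c "
from h import *
loc();tab('w21');rear('w21')"
```

```text
t 27.7 grasp local mm [-33.4   0.5] gz 49.3 yawerr 0.15 tilt local [-0.0106 -0.0196] F local [-8.5 -2.3] 3.9 gap 0.001 T [-0.65  1.28 -0.01]
-74 416 7.0 | -71 480 20.5 | -68 284 20.6 | -65 298 20.9 | -62 317 20.6 | -59 274 20.8 | -56 293 20.8 | -53 266 20.6 | -50 306 21.2 | -47 317 21.9 | 
w21 (0.065, 461, -21.4) (0.075, 556, -15.6)
```

The tab is up again at 8.5 N, but I've never felt a clear steep stop. I'll keep pushing low, toward 14 N, to truly pass the click.

Request:
servo_tool([
  [[-1,0,0],0,-1],
  [[-2,0,0],0,-1],
  [[-3,0,0],0,-1],
])

```text
t: 28.05
tcp_pos: [0.5938, -0.1926, 0.2042]
tool_rot: [-0.115, 0.993, -0.01, -0.007]
force: [-8.7, -4.6, 5.6]
finger_gap: 0.001
```

```bash
python3 -c "
from h import *
loc();tab('w22')"
```

```text
t 28.05 grasp local mm [-33.    0.8] gz 49.2 yawerr 0.22 tilt local [-0.0165 -0.018 ] F local [-9.6 -2.6] 5.6 gap 0.001 T [-0.81  1.6  -0.07]
-74 398 6.9 | -71 476 20.4 | -68 291 20.5 | -65 300 20.9 | -62 314 20.6 | -59 262 20.8 | -56 304 20.9 | -53 256 20.6 | -50 308 21.0 | -47 305 22.0 |
```

Request:
servo_tool([
  [[-1.5,-0.4,0],0,-1],
  [[-3,-0.6,0],0,-1],
  [[-4,-0.6,0],0,-1],
  [[-4.5,-0.6,0],0,-1],
  [[-4.5,-0.6,0],0,-1],
])

```text
t: 28.6
tcp_pos: [0.5959, -0.1924, 0.2042]
tool_rot: [-0.116, 0.993, -0.009, -0.011]
force: [-11.5, -3.7, 6.9]
finger_gap: -0.001
```

```bash
python3 -c "
from h import *
loc();tab('w23')"
```

```text
t 28.6 grasp local mm [-32.2   1. ] gz 49.3 yawerr 0.29 tilt local [-0.0247 -0.015 ] F local [-12.  -1.] 6.9 gap -0.001 T [-0.69  1.76 -0.01]
-74 407 6.9 | -71 467 20.4 | -68 283 20.7 | -65 291 20.9 | -62 313 20.7 | -59 262 20.8 | -56 311 20.8 | -53 260 20.6 | -50 313 21.2 | -47 303 21.9 |
```

Request:
servo_tool([
  [[-1.5,-0.4,0],0,-1],
  [[-3,-0.8,0],0,-1],
  [[-4,-0.8,0],0,-1],
  [[-5,-0.8,0],0,-1],
  [[-5,-0.8,0],0,-1],
])

```text
t: 29.15
tcp_pos: [0.5982, -0.1922, 0.2042]
tool_rot: [-0.117, 0.993, -0.008, -0.016]
force: [-11.5, -3.9, 9.2]
finger_gap: -0.003
```

```bash
python3 -c "
from h import *
loc();tab('w24')
import numpy as np
for t in('w18','w22','w23','w24'):
    P=np.load(t+'.npz')['P']
    L,_=edgefit(P,np.array([.6243,-.1892]),np.radians(13.05),.08,.092,(-.05,-.03),(.05,.03))
    print(t,len(L),L[:,0].min(),np.percentile(L[:,0],[1,5]))"
```

```text
t 29.15 grasp local mm [-31.4   1.1] gz 49.3 yawerr 0.37 tilt local [-0.0341 -0.0117] F local [-12.   -1.3] 9.2 gap -0.003 T [-0.76  2.01 -0.05]
-74 398 6.8 | -71 461 20.5 | -68 289 20.5 | -65 305 20.9 | -62 316 20.5 | -59 277 20.8 | -56 304 20.8 | -53 258 20.6 | -50 306 21.1 | -47 315 21.9 | 
w18 9493 -0.04811076793872949 [-0.04738334 -0.04645823]
w22 9457 -0.04552526877229632 [-0.04479287 -0.04384124]
w23 9479 -0.04442994927753584 [-0.0437465 -0.042711 ]
w24 9515 -0.043464515516811936 [-0.04268415 -0.04162593]
```

Request:
servo_tool([
  [[1,0,0],0,-1],
  [[2,0,0],0,-1],
  [[3,0,0],0,-1],
  [[5,0,0],0,-1],
  [[8,0,0],0,-1],
  [[8,0,0],0,-1],
])

```text
t: 29.8
tcp_pos: [0.5902, -0.194, 0.2042]
tool_rot: [-0.117, 0.993, -0.008, -0.016]
force: [0.6, 0.5, -0.1]
finger_gap: -0.0
```

```bash
python3 -c "
from h import *
loc();tab('w25');rear('w25')"
```

```text
t 29.8 grasp local mm [-39.5   1.3] gz 49.3 yawerr 0.37 tilt local [-0.0341 -0.0113] F local [0.7 0.4] -0.1 gap -0.0 T [-0.01  0.01 -0.03]
-74 375 6.9 | -71 497 20.2 | -68 269 20.6 | -65 290 20.9 | -62 304 20.6 | -59 256 20.7 | -56 302 20.9 | -53 256 20.6 | -50 299 21.2 | -47 301 21.9 | 
w25 (0.055, 148, -14.6) (0.065, 375, -14.9) (0.075, 70, -28.5)
```

The tab stays fully up (20.7 mm) after withdrawing. Now I back off, lift clear and recheck.

Request:
servo_tool([
  [[5,0,-3],0,-1],
  [[10,0,-15],0,-1],
  [[14,0,-40],0,-1],
  [[18,0,-75],0,-1],
  [[24,0,-115],0,-1],
  [[35,0,-150],0,-1],
  [[45,0,-170],0,-1],
  [[45,0,-170],0,-1],
])

```text
t: 30.65
tcp_pos: [0.5514, -0.2017, 0.3802]
tool_rot: [-0.116, 0.993, -0.01, -0.013]
force: [1.1, 0.3, 0.2]
finger_gap: 0.003
```

Request:
servo_tool([
  [[0,0,0],0,-1],
  [[0,0,0],0,-1],
  [[0,0,0],0,-1],
  [[0,0,0],0,-1],
  [[0,0,0],0,-1],
])

```text
t: 31.15
tcp_pos: [0.5514, -0.2016, 0.3793]
tool_rot: [-0.116, 0.993, -0.009, -0.014]
force: [0.8, -0.9, 0.4]
finger_gap: 0.0
```

Run:
```python
from h import *
loc();tab("w26");rear("w26")
P=np.load("w26.npz")["P"]
L,_=edgefit(P,np.array([.6243,-.1892]),np.radians(13.05),.08,.092,(-.05,-.03),(.05,.03));print("pack top",cv2.minAreaRect(L[:,:2].astype(np.float32)),np.median(L[:,2]))
s,Q=grab("scene","sceneF");a=np.load("scene0.npz")["P"]
# charger tab + bystander check: height change between first and last scene views
R=Q.reshape(-1,3);b=np.radians(2.87);M=np.array([[np.cos(b),np.sin(b)],[-np.sin(b),np.cos(b)]])
l=(R[:,:2]-[.5608,.2036])@M.T;k=(abs(l[:,0]+.069)<.009)&(abs(l[:,1])<.007);print("charger tab z",np.nanmedian(R[k][:,2]))
d=(abs(Q[...,2]-a[...,2])>.012)&(a[...,0]<1)&(np.abs(a[...,1])<.6)
n,lab,st,c=cv2.connectedComponentsWithStats(d.astype(np.uint8))
for i in range(1,n):
    if st[i,4]>12: print("changed",c[i].round(),st[i,4])
```

```text
t 31.15 grasp local mm [-78.4   2. ] gz 224.3 yawerr 0.33 tilt local [-0.0297 -0.0156] F local [ 0.6 -1.1] 0.4 gap 0.0 T [-0.01 -0.04  0.01]
-74 88 6.8 | -71 117 20.0 | -68 62 20.8 | -65 71 20.9 | -62 65 20.8 | -59 64 20.9 | -56 67 20.9 | -53 58 20.7 | -50 68 20.9 | -47 68 21.9 | 
w26 (0.045, 30, -14.5)
pack top ((0.0, 0.0), (0.0, 0.0), 0.0) nan
charger tab z 0.020691679734527457
changed [523.  65.] 13851
changed [635.  24.] 504
changed [430.  92.] 1207
changed [262. 149.] 928
changed [637. 189.] 215
changed [245. 245.] 532
changed [408. 298.] 619
  return _methods._mean(a, axis=axis, dtype=dtype,
  ret = ret.dtype.type(ret / rcount)
```

```bash
python3 -c "
from h import *
print(sign_off())"
```

```text
the job is handed in; nothing more can be done
None
```

I moved the pack from the charger into the console, where it now sits latched. The job is handed in at about 31 s of the 64 s allowed. The hand-in gives no verdict.

**Charger:** I pressed the tab and the pack popped out about 10.6 mm. I then drew it clear of the rails and carried it over to the console.

**Console:** The first two releases were not clean: the catch stayed 1.5 to 2 mm down, and a first push with closed fingers left it 3 mm down. I fixed this with a low push on the pack's foot, up to about 12 N along the rails, and backed away without gripping it.

**Last checks:**
- **Latch:** the console tab is fully up at 20.8 mm, against 20.9 mm before the pack went in. It stayed up after I withdrew.
- **Charger:** its tab is up too, at 20.7 mm.
- **Pack position:** its centre is about 7.5 mm in, judged from its rear face. My last measurement of the pack's top failed because it was out of view. The earlier one, before the final push, showed it upright and within 0.2 mm sideways.
- **Bystanders:** comparing the first and last scene depth maps, only the arm and the pack's two places changed.
- **Stop depth:** I never felt a distinct steep rise at the stop, so the latch reading rests on the tab staying up. I had no direct reading of how far the ejector is pushed in.

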